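# Divide the fittings bin and kit it for one cabinet

### The arm

A 6-joint arm with a two-finger parallel gripper is mounted at the origin on the work surface. World frame = base frame: x ahead of the robot, y to its left, z up, the work surface at z = 0. Lengths are in m, angles in rad, forces in N, time in s.
With the tool pointing down it reaches from about 0.35 to 0.925 m from the base axis. Payload 6.4 kg.
Tool frame: the origin (TCP) lies on the centre line of the jaws, within the pads' length; the fingertips stand 14 mm ahead of it and the grasp point (between the pads) lies 5 mm behind it; z points along the fingers, y is the direction in which the jaws open and shut (so a half turn about z gives the same grasp; the last joint's range is limited). The gripper opens to 85 mm and grips with 20 to 120 N. Pads are 22 mm wide; open, the fingers measure 114 mm over their backs; the gripper's body (76 mm by 85 mm) begins 54 mm behind the grasp point. The pads swing forward as they close: fully open they stand 13 mm farther back than shut.
Start: joints at [0.951, 0.245, 1.558, -0, 1.339, -0.174], TCP at [0.28, 0.586, 0.245] pointing down, gripper open.
Joint ranges: [-3.13, 3.13], [-1.02, 2.26], [0.13, 2.54], [-0.95, 4.09], [0.21, 2.88], [-2.74, 2.74]. Speed limits (rad/s): [2.57, 2.57, 3.14, 3.14, 3.14, 3.14].

### API

Orientations are given as a unit quaternion [x, y, z, w].
In Python, from station import robot gives the robot as it stands.
- The arm moves only by the shell command python3 -m inch 'ROWS' [FORCE]. ROWS is JSON, one flat list of numbers, 7 for each row, row after row: the shift along the tool's x, y, z in m, then the turn, a rotation vector about the tool's x, y, z in degrees, then the opening, from 0 (shut) to 1 (fully open). In form: [x, y, z, rx, ry, rz, claw, x, y, z, rx, ry, rz, claw, ...]. A call has 1 to 12 rows; each row is the pose to reach, as a shift and turn from the pose commanded when the call began, along the tool's axes at that moment; what a row does not reach only later rows make up. A row lasts 1/10 s, in which the tool goes at most 50 mm and 8.59 degrees, less where a joint would pass 70% of its speed; a pose out of reach is approached as far as the arm can. A call with a gripper value outside its range is refused whole. The fingers move at their own pace and stop on an object; FORCE is the grip in N (left out, the last holds). Time passes only in rows, so rows that repeat a pose let the fingers close. It gives the time, the measured TCP pose, the force and the opening at its end, in the units of the state.
- robot.get_state(): the state, without advancing time (a new reading comes with each control period).
- robot.camera(name): name is "scene" or "top" or "wrist"; returns the picture (400x640x3 uint8, red, green, blue); there is no depth.
- robot.camera_params(name): a dict with "fovy" (degrees; the focal length in pixels is half the picture's height over the tangent of half this angle, whatever the lens; pixels are square), "cx", "cy" (the principal point, pixels), "distortion" ([k1, k2, p1, p2, k3] as OpenCV has them; the pictures are not rectified), "R" (3x3) and "t" (3): a world point X has camera coordinates R X + t. Camera axes: x right, y down, z forward; pixel columns grow to the right and rows downward; lengths in m; the calibration is good to about 2 mm. A picture is of the moment at which its call begins: read the wrist's pose just before it. camera_params takes no time and is no camera call; for the wrist camera it gives the pose at the moment of the call.
- robot.sign_off(): hands the job in, once; it reports no verdict.
The state is a dict: "time": time; "joint_pos": joint angles; "joint_velocities": joint speeds; "joint_efforts": joint torques, N m; "eef_pos": TCP position; "tcp_rot": TCP orientation; "wrist_force": force on the tool from outside, world axes, zero at the start; "ft_torque": the same for the moment, N m; "width": opening from 0.0 (shut) to 1.0 (fully open).
Only numpy, scipy, OpenCV 4.12 (cv2) and the standard library are available. Lean on these libraries where they do the work, as an engineer would, in place of code of your own. Each camera call takes 0.05 s, during which the arm holds its last target.

### The job

Make up the blue fittings bin for the next cabinet: first slide the off-white divider plate straight down between the bin's two card guides until it stands on the bin's floor. Then set the two black-padded levelling feet, upright on their pads, on the floor of the rear compartment (the high-walled end), and the two bare silver angle brackets, flat on their base legs as they stand now, on the floor of the front compartment (the low-fronted end), all let go and at rest with the divider still fully home. The white-padded foot and the black bracket belong to another job: leave them where they are.

Things in the scene. Friction and masses are not known exactly. Their poses are not given: they have to be found in the camera images.
- bin: Blue stacking bin, fixed, 232 (x) by 158 mm (y), walls and floor 4 mm. Origin: centre of underside; +x to its rear. Sides and rear 70 mm high; front (-x, white label) 36 mm, sides slope down to it over 46 mm. At x = 0 each side wall has inside a vertical guide: ribs 10 mm proud, slot 7 mm wide, flaring to 19 at the rim. Divided, it has a rear (+x) and a front (-x) compartment, each 110 by 150 mm.
- divider: The bin's off-white divider plate, upright on edge: 4 mm thick (x), 142 wide (y), 64 high, lower corners chamfered 5 mm. Mid top edge: grip pad 10 mm thick (x), 46 long (y), from 46 to 64 mm high; pinch it from above along x. Origin: centre of its lower edge; fully home this is 4 mm above the bin's underside. Fits either way round. 60 g. Starts standing loose in the wooden block's slot.
- block: Wooden bit block, fixed, 60 (x) by 180 mm (y), 34 mm high; along its y a slot 6 mm wide, 26 mm deep, open above and at both ends, holds the divider (lift it straight out). Driver bits stand near both ends, over 45 mm from the middle, up to 58 mm above the table. Origin: centre of underside.
- foot_a: Furniture levelling foot, standing on a round black pad 44 mm across, 13 mm high; on it a steel nut (21 mm, up to 21 mm high) and an upright steel threaded stem 12 mm thick, top at 62 mm. Origin: centre of the pad's underside, z up the stem. Grip the stem from above. 70 g. Wanted: rear compartment.
- foot_b: Furniture levelling foot, standing on a round black pad 44 mm across, 13 mm high; on it a steel nut (21 mm, up to 21 mm high) and an upright steel threaded stem 12 mm thick, top at 62 mm. Origin: centre of the pad's underside, z up the stem. Grip the stem from above. 70 g. Wanted: rear compartment.
- bracket_a: Corner angle bracket, bare silver metal, 40 mm cube outline: base leg flat on the table, upright leg along its +x edge, two triangular side cheeks (outer faces y = +-20 mm) sloping from the upright's top to 10 mm at -x. Origin: centre of the underside, z up. Grip from above across the cheeks (along y, 40 mm), 8 mm to +x of the origin. 80 g. Wanted: front compartment.
- bracket_b: Corner angle bracket, bare silver metal, 40 mm cube outline: base leg flat on the table, upright leg along its +x edge, two triangular side cheeks (outer faces y = +-20 mm) sloping from the upright's top to 10 mm at -x. Origin: centre of the underside, z up. Grip from above across the cheeks (along y, 40 mm), 8 mm to +x of the origin. 80 g. Wanted: front compartment.
- foot_white: Furniture levelling foot, standing on a round white pad 44 mm across, 13 mm high; on it a steel nut (21 mm, up to 21 mm high) and an upright steel threaded stem 12 mm thick, top at 62 mm. Origin: centre of the pad's underside, z up the stem. Grip the stem from above. 70 g. Look-alike: leave it.
- bracket_black: Corner angle bracket, painted black, 40 mm cube outline: base leg flat on the table, upright leg along its +x edge, two triangular side cheeks (outer faces y = +-20 mm) sloping from the upright's top to 10 mm at -x. Origin: centre of the underside, z up. Grip from above across the cheeks (along y, 40 mm), 8 mm to +x of the origin. 80 g. Look-alike: leave it.
Mind the look-alikes: they are no part of the job. Of the things that look like the divider, the smallest one is meant.

How it is judged:
On the way, in this order (a step that is already met when the one before it is completed fails the run):
1. the divider stands in the guides, fully home, while the bin is still empty of fittings, and is let go (x of divider in the frame of bin between -0.004 and 0.004 m and y of divider in the frame of bin between -0.007 and 0.007 m and z of divider in the frame of bin between 0 and 0.008 m and angle between divider's own z axis and vertical below 0.08 rad and angle between the x axis of divider and the x axis of bin, either way round below 0.08 rad and contact force between divider and the fingers below 0.1 N), for 0.2 s.
2. then the first fitting goes into the bin (((x of foot_a in the frame of bin between -0.112 and 0.112 m and y of foot_a in the frame of bin between -0.075 and 0.075 m and z of foot_a in the frame of bin between -0.01 and 0.06 m) or (x of foot_b in the frame of bin between -0.112 and 0.112 m and y of foot_b in the frame of bin between -0.075 and 0.075 m and z of foot_b in the frame of bin between -0.01 and 0.06 m) or (x of bracket_a in the frame of bin between -0.112 and 0.112 m and y of bracket_a in the frame of bin between -0.075 and 0.075 m and z of bracket_a in the frame of bin between -0.01 and 0.06 m) or (x of bracket_b in the frame of bin between -0.112 and 0.112 m and y of bracket_b in the frame of bin between -0.075 and 0.075 m and z of bracket_b in the frame of bin between -0.01 and 0.06 m))), for 0.1 s.
At the end, for the whole second after the job is handed in: Divider in the guides on the floor (4 mm along, 7 across, 4 up, 0.08 rad). Black-padded feet upright in the rear, silver brackets on their base legs in the front (0.15 rad, 6 mm off the floor at most, inside the walls). All released, at rest. White-padded foot and black bracket moved under 30 mm (all of step 1 and x of foot_a in the frame of bin between 0.01 and 0.11 m and y of foot_a in the frame of bin between -0.073 and 0.073 m and z of foot_a in the frame of bin between 0 and 0.01 m and angle between each of foot_a, foot_b, bracket_a, bracket_b's own z axis and vertical below 0.15 rad and x of foot_b in the frame of bin between 0.01 and 0.11 m and y of foot_b in the frame of bin between -0.073 and 0.073 m and z of foot_b in the frame of bin between 0 and 0.01 m and x of bracket_a in the frame of bin between -0.11 and -0.01 m and y of bracket_a in the frame of bin between -0.073 and 0.073 m and z of bracket_a in the frame of bin between 0 and 0.01 m and x of bracket_b in the frame of bin between -0.11 and -0.01 m and y of bracket_b in the frame of bin between -0.073 and 0.073 m and z of bracket_b in the frame of bin between 0 and 0.01 m and linear speed of each of foot_a, foot_b, bracket_a, bracket_b, divider below 0.02 m/s and contact force between each of foot_a, foot_b, bracket_a, bracket_b and the fingers below 0.1 N and distance of each of foot_white, bracket_black from where it was at the start of the episode below 0.03 m); the robot touches nothing.
It fails at once if the white-padded foot or the black bracket is moved more than 30 mm (distance of any of foot_white, bracket_black from where it was at the start of the episode above 0.03 m).
It also fails if it takes over 144 s, if anything falls off the work surface, if the arm or the gripper's body presses on something with over 40 N, if the wrist force passes 120 N, or if a joint passes its speed limit or range.

## Working session

There is one attempt and no reset: what is moved stays moved. The work goes in short steps, Python scripts to look and compute and a shell command to move; the robot and the scene stay as the last step left them, time stands still between calls to the robot, and variables do not carry over. Pictures are saved under pics/ and viewed, and the job is handed in when it is done.

```bash
ls; mkdir -p pics
python3 - <<'E'
from station import robot
import cv2
s=robot.get_state(); print(s)
for n in ['scene','top','wrist']:
    p=robot.camera_params(n); print(n,p)
    cv2.imwrite(f'pics/{n}0.png',cv2.cvtColor(robot.camera(n),cv2.COLOR_RGB2BGR))
E
```

```text
pics
{'time': 0.0, 'joint_pos': array([ 9.50932468e-01,  2.45850135e-01,  1.55903396e+00, -7.61409261e-06,
        1.33866918e+00, -1.74110038e-01]), 'joint_velocities': array([-0.00093371,  0.00071425, -0.00044732, -0.00014315, -0.00128514,
       -0.00125533]), 'joint_efforts': array([-2.13415784e-03, -4.29526770e+01, -3.26117206e+01, -2.63051024e-04,
        5.30500998e-03,  2.23792313e-06]), 'eef_pos': array([0.27992744, 0.58604408, 0.24414649]), 'tcp_rot': array([ 2.21035322e-01,  9.75265310e-01, -9.05505769e-04, -3.75613308e-04]), 'wrist_force': array([-0.23609923,  0.30009414, -0.40597104]), 'ft_torque': array([ 0.01161861, -0.03250247,  0.00662282]), 'width': 0.9992565450150798}
scene {'fovy': 48.21651738109639, 'cx': 322.2164000519394, 'cy': 199.4771960620632, 'distortion': array([-0.01569521,  0.        ,  0.        ,  0.        ,  0.        ]), 'R': array([[ 0.74852973,  0.6630847 ,  0.00468143],
       [ 0.53558916, -0.60041255, -0.59384259],
       [-0.39095715,  0.44701616, -0.80456763]]), 't': array([-0.34752824, -0.22971018,  1.24921638])}
top {'fovy': 50.29711134086141, 'cx': 318.9290392503519, 'cy': 197.49111356188826, 'distortion': array([-0.09157938,  0.        ,  0.        ,  0.        ,  0.        ]), 'R': array([[-0.0294406 , -0.99946631, -0.01415464],
       [-0.99458673,  0.03070275, -0.09927024],
       [ 0.09965185,  0.01115544, -0.99495983]]), 't': array([0.00959397, 0.47855242, 1.0888685 ])}
wrist {'fovy': 64.05891142301353, 'cx': 318.00824620729014, 'cy': 200.12962527500068, 'distortion': array([-0.02572061,  0.        ,  0.        ,  0.        ,  0.        ]), 'R': array([[ 0.43244507,  0.90165763, -0.00218642],
       [ 0.86202178, -0.41272177,  0.29424342],
       [ 0.26440444, -0.12912886, -0.95572801]]), 't': array([-0.64912226, -0.03693845,  0.37998898])}
```

View pics/top0.png

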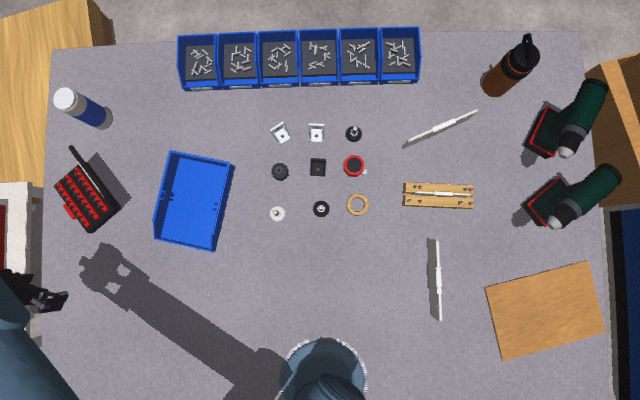

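View pics/scene0.png

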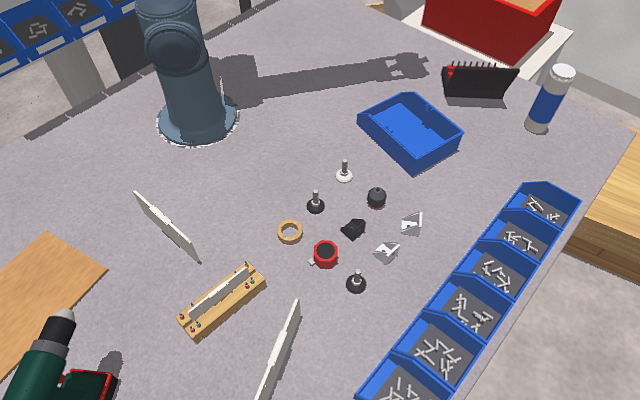

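View pics/wrist0.png

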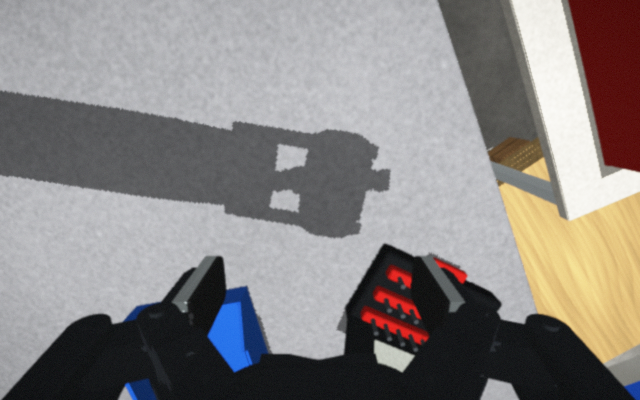

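The top view shows three divider-like plates, at (438,193) in the block, (440,128) and (434,280). The one in the block is the shortest. Black feet are at (353,133) and (321,208), the white foot at (277,213), silver brackets at (281,132) and (316,132), and the black bracket at (317,167). I'll enlarge the crops to confirm.

```bash
cat > h.py <<'E'
import numpy as np, cv2
from station import robot
def K(p):
    f=200/np.tan(np.radians(p['fovy']/2)); return np.array([[f,0,p['cx']],[0,f,p['cy']],[0,0,1.]])
def ray(p,uv):
    n=cv2.undistortPoints(np.array(uv,float).reshape(-1,1,2),K(p),np.array(p['distortion'])).reshape(-1,2)
    R=np.array(p['R']);t=np.array(p['t'])
    d=np.c_[n,np.ones(len(n))]@R; return -R.T@t,d
def plane(p,uv,z):
    c,d=ray(p,uv); return c+d*((z-c[2])/d[:,2])[:,None]
def proj(p,X):
    X=np.array(X,float).reshape(-1,3)
    rv=cv2.Rodrigues(np.array(p['R']))[0]
    return cv2.projectPoints(X,rv,np.array(p['t']),K(p),np.array(p['distortion']))[0].reshape(-1,2)
def shot(name,fn=None):
    p=robot.camera_params(name); im=cv2.cvtColor(robot.camera(name),cv2.COLOR_RGB2BGR)
    if fn: cv2.imwrite('pics/'+fn,im)
    return im,p
def crop(im,x0,y0,x1,y1,s,fn): cv2.imwrite('pics/'+fn,cv2.resize(im[y0:y1,x0:x1],None,fx=s,fy=s,interpolation=cv2.INTER_CUBIC))
E
python3 - <<'E'
from h import *
im=cv2.imread('pics/top0.png'); p=robot.camera_params('top')
crop(im,150,110,310,260,4,'c1.png'); crop(im,265,110,495,230,3.4,'c2.png')
for n,uv,z in [('div',(438,193),.06),('p2',(440,128),.03),('p3',(434,280),.03),('fa',(353,133),.0),('fb',(321,208),0),('fw',(277,213),0),('ba',(281,132),0),('bb',(316,132),0),('bk',(317,167),0)]:
    print(n,plane(p,[uv],z)[0].round(3))
s=cv2.imread('pics/scene0.png'); crop(s,340,80,480,180,5,'c3.png'); crop(s,160,150,440,350,2.8,'c4.png')
E
```

```text
div [ 0.477 -0.308  0.06 ]
p2 [ 0.654 -0.332  0.03 ]
p3 [ 0.256 -0.294  0.03 ]
fa [ 0.654 -0.102  0.   ]
fb [ 0.453 -0.009  0.   ]
fw [0.443 0.108 0.   ]
ba [0.663 0.093 0.   ]
bb [ 0.66  -0.002  0.   ]
bk [ 0.564 -0.002  0.   ]
```

View pics/c1.png

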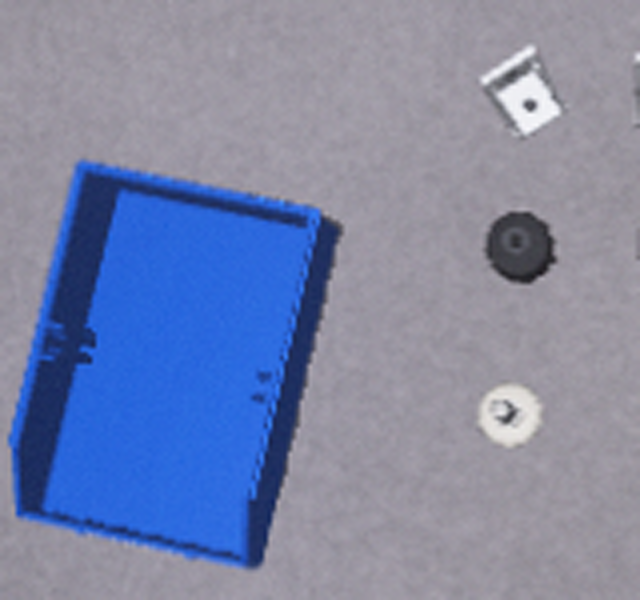

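View pics/c2.png

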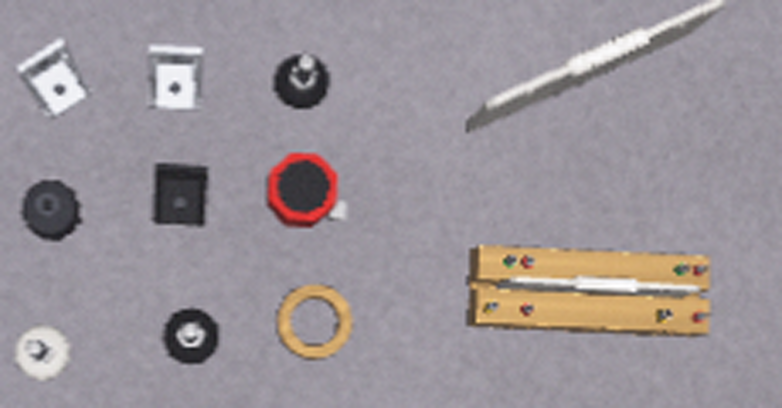

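View pics/c3.png

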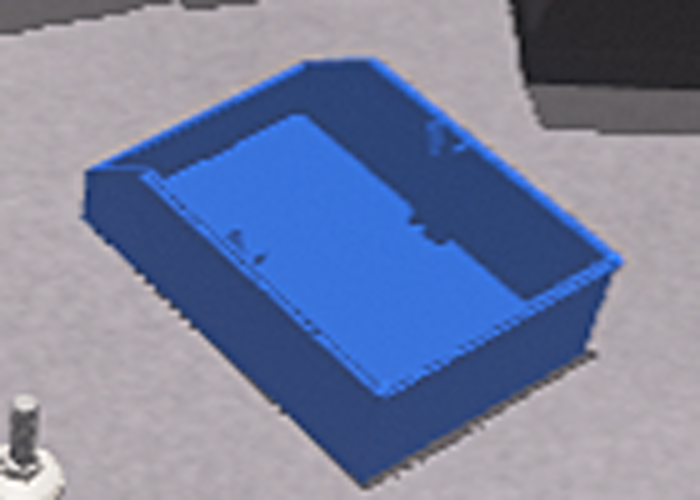

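View pics/c4.png

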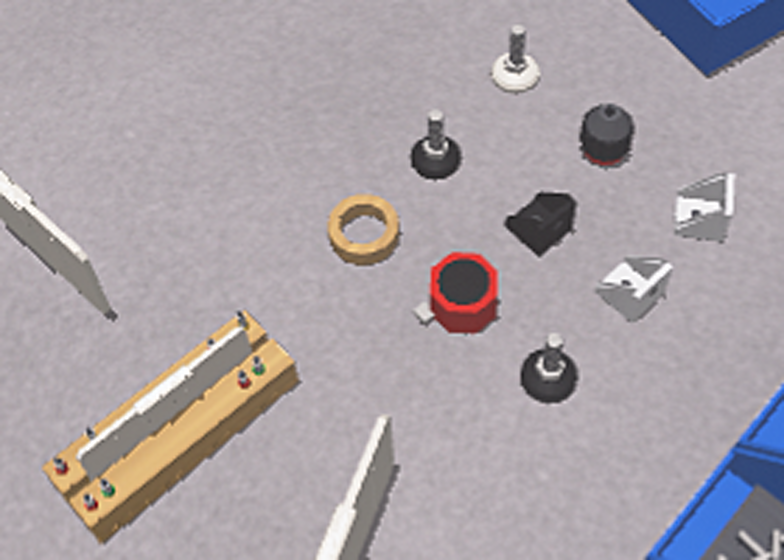

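The crops confirm it. The bin's low front is toward the robot (lower edge in the top view, 215–260 / 95–150). The divider is the shortest plate, the one in the block. The dark dome at (280,171) and the red octagon are distractors. Next I'll take coarse poses from the top view.

```bash
cat >> h.py <<'E'
from scipy.spatial.transform import Rotation as Ro
def go(x,y,z,psi_deg):
    "shift in tool axes (mm) and rz (deg) from measured pose; psi = world angle of tool y"
    s=robot.get_state(); R=Ro.from_quat(s['tcp_rot']); d=R.inv().apply(np.array([x,y,z])-s['eef_pos'])
    ya=R.as_matrix()[:,1]; psi=np.degrees(np.arctan2(ya[1],ya[0])); rz=-(psi_deg-psi); rz=(rz+180)%360-180
    print('shift mm',(d*1000).round(1),'rz',round(rz,2),'psi now',psi.round(2),'tilt',np.degrees(np.arccos(-R.as_matrix()[2,2])).round(2),'t',round(s['time'],2)); return d
E
python3 - <<'E'
from h import *
im=cv2.imread('pics/top0.png'); p=robot.camera_params('top')
hsv=cv2.cvtColor(im,cv2.COLOR_BGR2HSV)
# bin rim corners (image eyeballed from crop c1: /4 + offset)
for n,q,z in [('rear L',(80,162),.07),('rear R',(320,212),.07),('slopeL',(12,440),.07),('frontL',(18,515),.036),('frontR',(258,566),.036)]:
    print(n,plane(p,[(150+q[0]/4,110+q[1]/4)],z)[0].round(4))
m=cv2.inRange(hsv,(12,70,100),(28,255,255)); m[:170]=0;m[220:]=0;m[:,:395]=0;m[:,480:]=0
pts=np.argwhere(m)[:,::-1]; r=cv2.minAreaRect(plane(p,pts,.034)[:,:2].astype(np.float32)); print('block',r)
w=robot.camera_params('wrist'); s=robot.get_state()
c=-np.array(w['R']).T@w['t']; R=Ro.from_quat(s['tcp_rot']); print('cam in tool',R.inv().apply(c-s['eef_pos']), 'view dir in tool',R.inv().apply(np.array(w['R'])[2]))
go(.477,-.308,.25,0)
E
```

```text
rear L [0.6075 0.3747 0.07  ]
rear R [0.5691 0.2181 0.07  ]
slopeL [0.4296 0.4178 0.07  ]
frontL [0.3824 0.4275 0.036 ]
frontR [0.3459 0.2683 0.036 ]
block ((0.47428661584854126, -0.3149054944515228), (0.18414205312728882, 0.06255800276994705), 85.47510528564453)
cam in tool [ 0.07554605  0.00029222 -0.12829979] view dir in tool [-2.94548144e-01 -8.82390141e-04  9.55636234e-01]
shift mm [-563.3 -721.8   -4.7] rz 64.46 psi now 64.46 tilt 0.08 t 0.15
```

```bash
python3 -c "
from h import *
go(.476,.323,.33,-13.5)"
```

```text
shift mm [-290.3 -153.1  -85.4] rz 77.96 psi now 64.46 tilt 0.08 t 0.15
```

```bash
python3 -m inch '[-0.05,-0.025,-0.02,0,0,8,1,-0.1,-0.05,-0.04,0,0,16,1,-0.145,-0.076,-0.06,0,0,24,1,-0.19,-0.1,-0.085,0,0,32,1,-0.24,-0.125,-0.085,0,0,40,1,-0.29,-0.153,-0.085,0,0,48,1,-0.29,-0.153,-0.085,0,0,56,1,-0.29,-0.153,-0.085,0,0,64,1,-0.29,-0.153,-0.085,0,0,72,1,-0.29,-0.153,-0.085,0,0,78,1,-0.29,-0.153,-0.085,0,0,78,1,-0.29,-0.153,-0.085,0,0,78,1]'
python3 - <<'E'
from h import *
im,p=shot('wrist','w1.png'); np.save('w1.npy',p,allow_pickle=True)
go(.476,.323,.33,-13.5)
E
```

```text
time: 1.35
eef_pos: [0.4758, 0.3234, 0.33]
tcp_rot: [0.785, 0.62, -0.0, -0.0]
wrist_force: [-0.0, -0.1, 0.1]
width: 0.999
shift mm [-0.4  0.3  0.1] rz 0.07 psi now -13.43 tilt 0.02 t 1.4
```

View pics/w1.png

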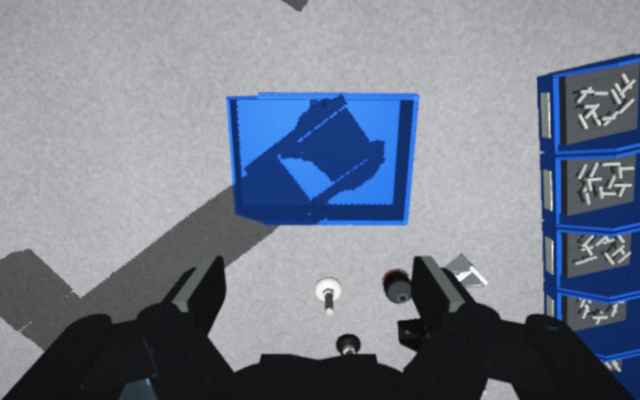

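Run:
```python
from h import *
im=cv2.imread('pics/w1.png'); crop(im,220,85,425,230,3.9,'c5.png')
```

```text
(no output)
```

View pics/c5.png

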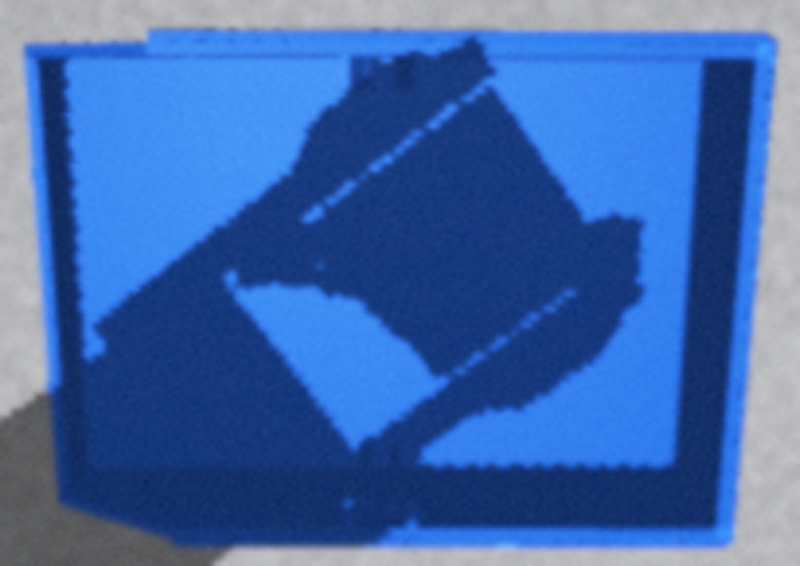

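Run:
```python
from h import *
p=np.load('w1.npy',allow_pickle=True).item()
f=lambda q,z: plane(p,[(220+q[0]/3.9,85+q[1]/3.9)],z)[0][:2]
RL=f((776,33),.07);RR=f((732,546),.07);FL=f((24,44),.036);FR=f((59,500),.036);KL=f((150,30),.07);KR=f((175,546),.07)
for n,a in dict(RL=RL,RR=RR,FL=FL,FR=FR,KL=KL,KR=KR).items(): print(n,a.round(4))
an=lambda v: np.degrees(np.arctan2(v[1],v[0]))
print('len',np.linalg.norm(RL-RR),np.linalg.norm(FL-FR),np.linalg.norm(RL-FL),np.linalg.norm(RR-FR))
print('ang',an(RL-RR)-90,an(FL-FR)-90,an(RL-FL),an(RR-FR),an(RL-KL),an(RR-KR)); print('c',(RL+RR+FL+FR)/4)
go(.477,-.308,.25,-4.5)
```

```text
RL [0.6091 0.3789]
RR [0.5711 0.2201]
FL [0.3821 0.4307]
FR [0.3453 0.2788]
KL [0.4286 0.4229]
KR [0.3899 0.2637]
len 0.16327236335304623 0.1562655729492787 0.23285950748875045 0.2332509449540471
ang -13.464058572038851 -13.596365838357102 -12.852669642678858 -14.575027721673848 -13.690563093725665 -13.531155620220435
c [0.47688203 0.32710935]
shift mm [-613.9  147.8   80.2] rz -8.93 psi now -13.43 tilt 0.02 t 1.4
```

```bash
python3 -m inch '[-0.048,0.0115,0,0,0,-3,1,-0.096,0.023,0,0,0,-6,1,-0.144,0.0345,0.01,0,0,-9,1,-0.192,0.046,0.02,0,0,-9,1,-0.24,0.0575,0.03,0,0,-9,1,-0.288,0.069,0.04,0,0,-9,1,-0.336,0.0805,0.05,0,0,-9,1,-0.384,0.092,0.06,0,0,-9,1,-0.432,0.1035,0.07,0,0,-9,1,-0.48,0.115,0.08,0,0,-9,1,-0.528,0.1265,0.08,0,0,-9,1,-0.576,0.138,0.08,0,0,-9,1]'
python3 -m inch '[-0.038,0.01,0,0,0,0,1,-0.038,0.01,0,0,0,0,1,-0.038,0.01,0,0,0,0,1]'
python3 - <<'E'
from h import *
im,p=shot('wrist','w2.png'); np.save('w2.npy',p,allow_pickle=True)
go(.477,-.308,.25,-4.5)
shot('top','top1.png')
E
```

```text
time: 2.6
eef_pos: [0.4747, -0.2691, 0.2498]
tcp_rot: [0.734, 0.679, 0.0, -0.0]
wrist_force: [0.8, 0.9, 1.0]
width: 0.998
time: 2.9
eef_pos: [0.482, -0.3064, 0.2499]
tcp_rot: [0.735, 0.678, 0.0, -0.0]
wrist_force: [0.4, 0.8, -0.2]
width: 0.999
shift mm [-2.9 -4.9 -0. ] rz 0.01 psi now -4.49 tilt 0.05 t 2.95
```

View pics/w2.png

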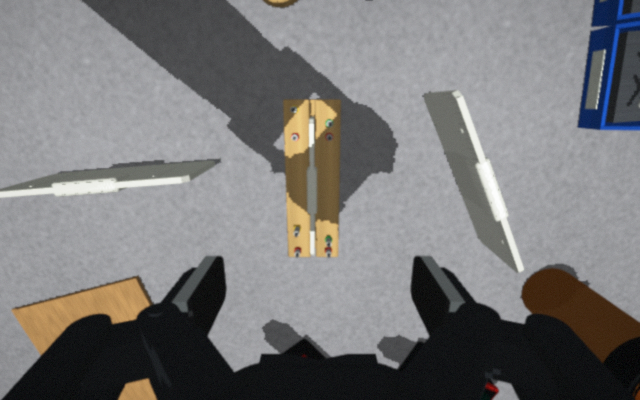

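View pics/top1.png

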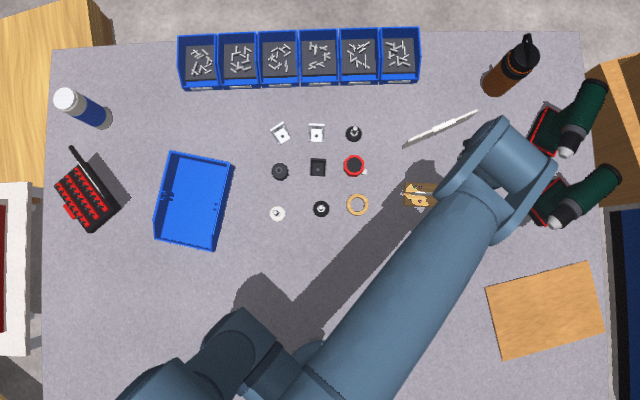

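Run:
```python
from h import *
im=cv2.imread('pics/w2.png'); crop(im,270,85,360,265,3.3,'c6.png')
crop(im,290,150,340,215,9,'c7.png')
```

```text
(no output)
```

View pics/c6.png

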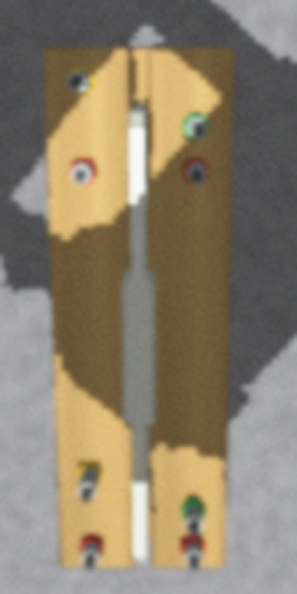

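View pics/c7.png

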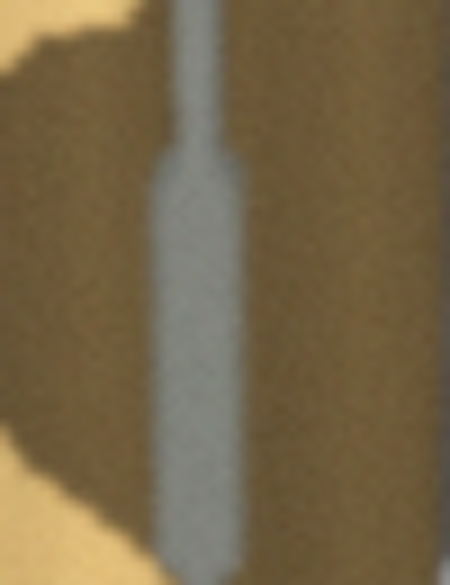

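Run:
```python
from h import *
p=np.load('w2.npy',allow_pickle=True).item()
f=lambda q,z: plane(p,[(270+q[0]/3.3,85+q[1]/3.3)],z)[0][:2]
a=f((137,112),.072);b=f((140.5,562),.072);print(a,b,np.linalg.norm(a-b),(a+b)/2,np.degrees(np.arctan2(*(a-b)[::-1]))-90)
c=f((138.5,268),.072);d=f((140,425),.072);print('pad',c,d,np.linalg.norm(c-d),(c+d)/2)
A=f((134,50),.034);B=f((140,566),.034);print('slot',np.linalg.norm(A-B),(A+B)/2,np.degrees(np.arctan2(*(A-B)[::-1]))-90)
# top view block corners/pad
m=(c+d)/2
go(m[0],m[1],.12,-4.5)
```

```text
[ 0.48044146 -0.24570733] [ 0.46941531 -0.38544785] 0.14017484788265958 [ 0.47492838 -0.31557759] -4.511544593786795
pad [ 0.47702091 -0.29020689] [ 0.47326027 -0.33900602] 0.04894381992190379 [ 0.47514059 -0.31460646]
slot 0.1780165711781389 [ 0.47356347 -0.31738436] -4.318955766669532
shift mm [-10.2  -6.2 130.1] rz 0.05 psi now -4.45 tilt 0.04 t 3.0
```

```bash
python3 -m inch '[-0.01,-0.0062,0.03,0,0,0,0.6,-0.0102,-0.0062,0.07,0,0,0,0.6,-0.0102,-0.0062,0.11,0,0,0,0.5,-0.0102,-0.0062,0.13,0,0,0,0.5,-0.0102,-0.0062,0.13,0,0,0,0.5,-0.0102,-0.0062,0.13,0,0,0,0.5]'
python3 - <<'E'
from h import *
im,p=shot('wrist','w3.png'); np.save('w3.npy',p,allow_pickle=True)
go(.475,-.315,.06,-4.5)
E
```

```text
time: 3.6
eef_pos: [0.4757, -0.315, 0.1211]
tcp_rot: [0.734, 0.679, 0.0, 0.0]
wrist_force: [-0.3, -0.7, 0.3]
width: 0.501
shift mm [ 0.7 -1.4 62.2] rz 0.04 psi now -4.46 tilt 0.17 t 3.65
```

View pics/w3.png

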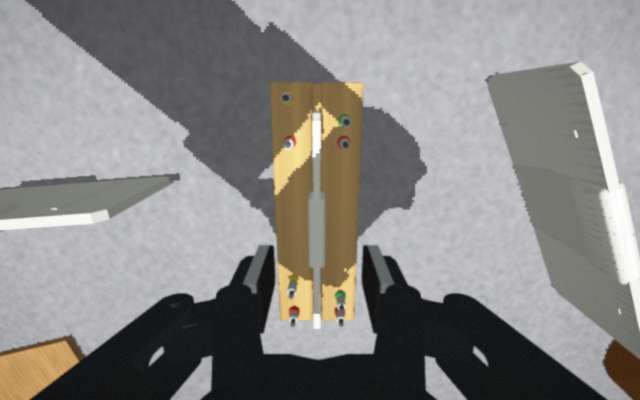

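Run:
```python
from h import *
p=np.load('w3.npy',allow_pickle=True).item()
a=plane(p,[(316,193),(317,268),(316.5,112),(317.5,327)],.072);print(a,a[:2].mean(0),a[2:].mean(0))
m=a[:2].mean(0);go(m[0],m[1],.06,-4.5)
```

```text
[[ 0.47608744 -0.28991617  0.072     ]
 [ 0.47279017 -0.33828995  0.072     ]
 [ 0.47999897 -0.24493988  0.072     ]
 [ 0.46960143 -0.38223196  0.072     ]] [ 0.4744388  -0.31410306  0.072     ] [ 0.4748002  -0.31358592  0.072     ]
shift mm [ 1.6 -2.1 62.2] rz 0.04 psi now -4.46 tilt 0.17 t 3.65
```

```bash
python3 -m inch '[0.001,-0.001,0.03,0,0,0,0.4,0.001,-0.001,0.05,0,0,0,0.4,0.001,-0.001,0.061,0,0,0,0.4,0.001,-0.001,0.061,0,0,0,0.4,0.001,-0.001,0.061,0,0,0,0.1,0.001,-0.001,0.061,0,0,0,0.0,0.001,-0.001,0.061,0,0,0,0.0,0.001,-0.001,0.061,0,0,0,0.0]' 40
python3 -m inch '[0,0,0,0,0,0,0,0,0,-0.02,0,0,0,0,0,0,-0.05,0,0,0,0,0,0,-0.08,0,0,0,0,0,0,-0.12,0,0,0,0,0,0,-0.16,0,0,0,0,0,0,-0.2,0,0,0,0,0,0,-0.2,0,0,0,0,0,0,-0.2,0,0,0,0]'
python3 - <<'E'
from h import *
im,p=shot('wrist','w4.png'); np.save('w4.npy',p,allow_pickle=True)
print(robot.get_state()['wrist_force'])
go(.476,.325,.25,-13.5)
E
```

```text
time: 4.45
eef_pos: [0.4753, -0.3156, 0.0612]
tcp_rot: [0.735, 0.679, 0.0, 0.002]
wrist_force: [-1.1, 0.4, 6.1]
width: 0.111
time: 5.35
eef_pos: [0.4746, -0.3149, 0.2606]
tcp_rot: [0.735, 0.679, 0.0, 0.001]
wrist_force: [-0.4, 0.3, -2.0]
width: 0.105
[-0.47818077  0.03164635 -0.58982681]
shift mm [637.5 -48.6   9.1] rz 8.96 psi now -4.54 tilt 0.04 t 5.4
```

View pics/w4.png

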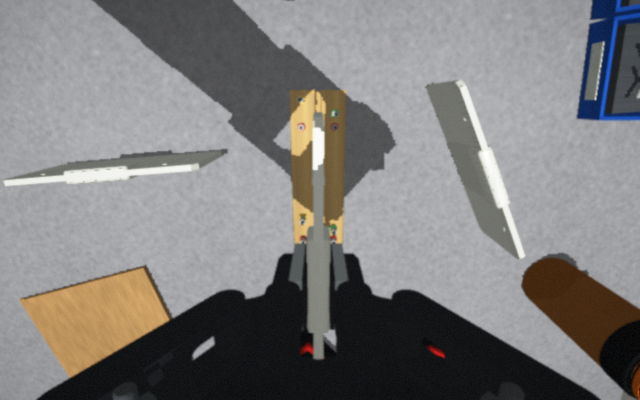

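Run:
```python
from h import *
p=np.load('w4.npy',allow_pickle=True).item(); im=cv2.imread('pics/w4.png')
crop(im,280,100,360,370,2.2,'c8.png')
s=robot.get_state(); z=s['eef_pos'][2]+.011
R=Ro.from_quat(s['tcp_rot'])
for uv in [(319,112),(318,359),(319,227),(318,335)]:
    a=plane(p,[uv],z)[0]; print((R.inv().apply(a-s['eef_pos'])*1000).round(1))
```

```text
[ 71.4   0.5 -11. ]
[-39.   0. -11.]
[ 26.9   0.5 -11. ]
[-25.4   0.  -11. ]
```

View pics/c8.png

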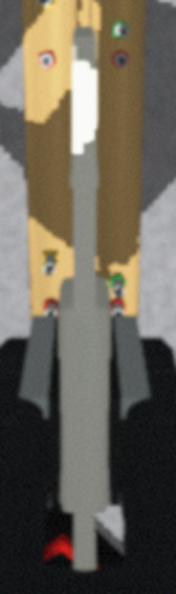

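Run:
```python
from h import *
im=cv2.imread('pics/top1.png'); crop(im,150,180,240,220,8,'c9.png')
im=cv2.imread('pics/scene0.png'); crop(im,375,90,455,160,8,'c10.png')
```

```text
(no output)
```

View pics/c9.png

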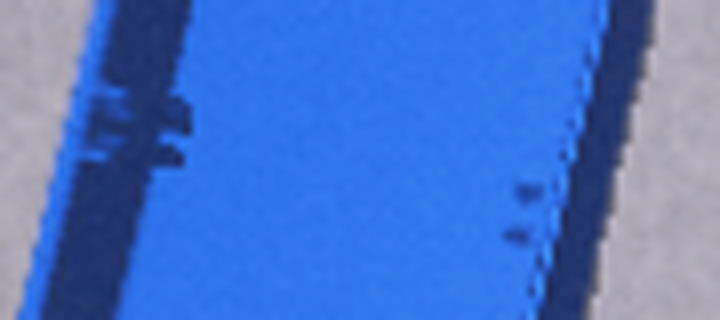

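View pics/c10.png

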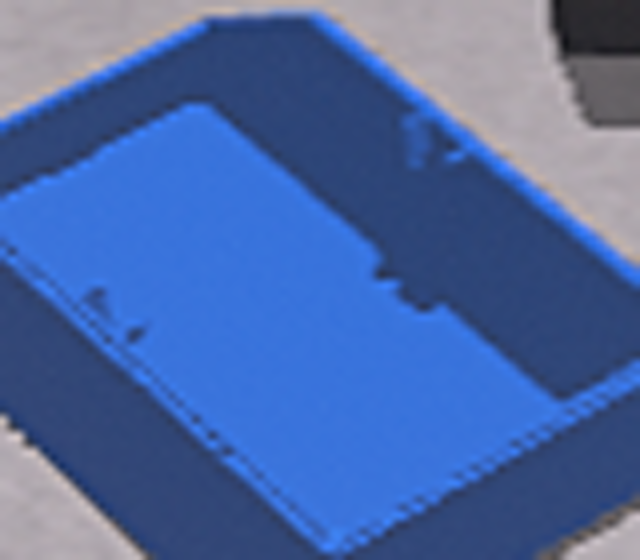

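Run:
```python
from h import *
T=robot.camera_params('top');S=robot.camera_params('scene')
t=lambda q,z: plane(T,[(150+q[0]/8,180+q[1]/8)],z)[0][:2]
s=lambda q,z: plane(S,[(375+q[0]/8,90+q[1]/8)],z)[0][:2]
a,b=t((182,137),.004),t((522,214),.004); print('top',a,b,np.linalg.norm(a-b),np.degrees(np.arctan2(*(a-b)[::-1]))-90)
c,d=s((405,287),.004),s((115,315),.004); print('scene',c,d,np.linalg.norm(c-d),np.degrees(np.arctan2(*(c-d)[::-1]))-90)
# rim flare guide left, scene, and corners
print(s((437,140),.07))
# all outline corners of rim in top
t1=lambda q,z: plane(T,[(150+q[0]/4,110+q[1]/4)],z)[0][:2]
u=np.array([np.cos(np.radians(-13.6)),np.sin(np.radians(-13.6))]);v=np.array([-u[1],u[0]])
C=np.array([.4765,.325])
for n,P in dict(tg1=a,tg2=b,sg1=c,sg2=d,tRL=t1((80,160),.07),tRR=t1((322,212),.07),tFL=t1((17,516),.036),tFR=t1((258,567),.036)).items(): print(n,((P-C)@u*1000).round(1),((P-C)@v*1000).round(1))
```

```text
top [0.49379792 0.39020077] [0.46428069 0.27358108] 0.1202972057941525 -14.203652032990007
scene [0.49601741 0.39311563] [0.4297031  0.31545948] 0.10211790322885721 -40.49560384677657
[0.4941334 0.3923783]
tg1 1.5 67.4
tg2 0.2 -52.9
sg1 3.0 70.8
sg2 -43.2 -20.3
tRL 116.9 79.4
tRR 115.4 -83.4
tFL -116.3 78.0
tFR -114.3 -86.0
```

```bash
python3 -m inch '[0.03,-0.002,0,0,0,0,0,0.07,-0.005,0,0,0,0,0,0.115,-0.009,0,0,0,1,0,0.16,-0.012,0,0,0,2,0,0.205,-0.0155,0,0,0,3,0,0.25,-0.019,0,0,0,4,0,0.295,-0.0225,0,0,0,5,0,0.34,-0.026,0,0,0,6,0,0.385,-0.029,0,0,0,7,0,0.43,-0.033,0,0,0,8,0,0.475,-0.036,0,0,0,9,0,0.52,-0.04,0,0,0,9,0]'
python3 -m inch '[0.04,-0.004,0,0,0,0,0,0.075,-0.007,0,0,0,0,0,0.1,-0.009,0,0,0,0,0,0.1,-0.009,0,0,0,0,0,0.1,-0.009,0,0,0,0,0]'
python3 - <<'E'
from h import *
im,p=shot('wrist','w5.png'); np.save('w5.npy',p,allow_pickle=True)
go(.476,.325,.25,-13.6)
T=robot.camera_params('top')
t=lambda q,z: plane(T,[(150+q[0]/8,180+q[1]/8)],z)[0][:2]
u=np.array([np.cos(np.radians(-13.6)),np.sin(np.radians(-13.6))]);v=np.array([-u[1],u[0]])
C=np.array([.4765,.325])
P=t((522,214),.06);print(((P-C)@u*1000).round(1),((P-C)@v*1000).round(1))
crop(im,180,60,470,280,2.7,'c11.png')
E
```

```text
time: 6.6
eef_pos: [0.4742, 0.2086, 0.2571]
tcp_rot: [0.786, 0.619, -0.002, -0.001]
wrist_force: [1.0, -0.4, -0.3]
width: 0.108
time: 7.1
eef_pos: [0.4893, 0.306, 0.2571]
tcp_rot: [0.785, 0.619, -0.002, -0.0]
wrist_force: [0.1, -0.9, -0.6]
width: 0.107
shift mm [ 15.8 -17.7   7.6] rz 0.05 psi now -13.55 tilt 0.18 t 7.15
-1.1 -68.0
```

View pics/c11.png

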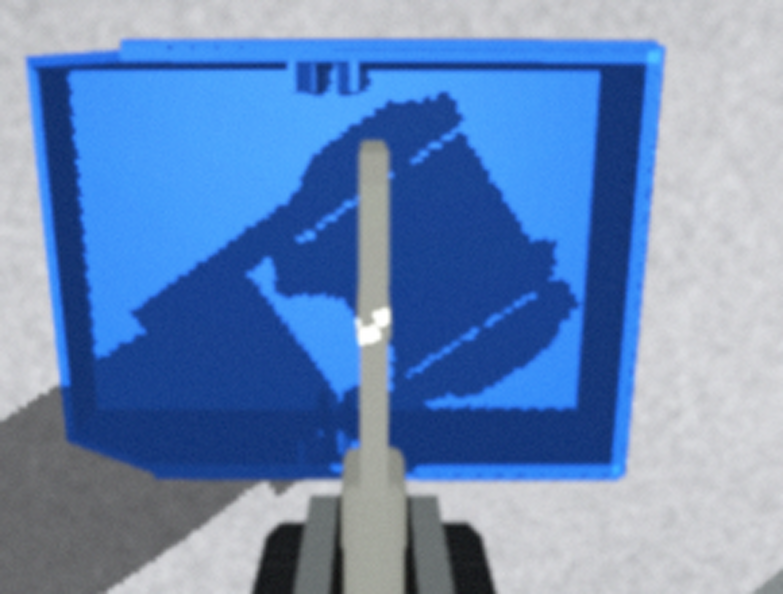

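Run:
```python
from h import *
p=np.load('w5.npy',allow_pickle=True).item()
f=lambda q,z: plane(p,[(180+q[0]/2.7,60+q[1]/2.7)],z)[0][:2]
an=lambda v: np.degrees(np.arctan2(v[1],v[0]))
RL=f((664,42),.07);RR=f((624,479),.07);FL=f((27,59),.036);FR=f((66,441),.036);KL=f((122,41),.07);KR=f((155,479),.07);G=f((331,66),.07)
print('len',np.linalg.norm(RL-RR),np.linalg.norm(FL-FR),np.linalg.norm(RL-FL),np.linalg.norm(RR-FR))
print('ang',an(RL-RR)-90,an(FL-FR)-90,an(RL-FL),an(RR-FR),an(RL-KL),an(RR-KR))
u=np.array([np.cos(np.radians(-13.6)),np.sin(np.radians(-13.6))]);v=np.array([-u[1],u[0]])
C=np.array([.4765,.325]);s=robot.get_state()
for n,P in dict(RL=RL,RR=RR,FL=FL,FR=FR,KL=KL,KR=KR,G=G,tcp=s['eef_pos'][:2]).items(): print(n,((P-C)@u*1000).round(1),((P-C)@v*1000).round(1))
```

```text
len 0.16273249215154506 0.15658240510933338 0.2324157968071849 0.23344834009056334
ang -13.585776564578453 -13.967767939819794 -12.721872412427176 -14.236024547336385 -13.65295906426516 -13.541072502715643
RL 115.9 83.3
RR 116.0 -79.5
FL -116.4 79.7
FR -117.4 -76.9
KL -70.0 83.4
KR -70.5 -79.7
G 1.6 75.1
tcp 17.3 -15.9
```

```bash
python3 -m inch '[0.008,-0.008,0.02,0,0,0,0,0.017,-0.017,0.05,0,0,0,0,0.017,-0.017,0.09,0,0,0,0,0.017,-0.017,0.107,0,0,0,0,0.017,-0.017,0.107,0,0,0,0,0.017,-0.017,0.107,0,0,0,0]'
python3 - <<'E'
from h import *
im,p=shot('wrist','w6.png'); np.save('w6.npy',p,allow_pickle=True)
go(.4765,.326,.15,-13.6)
im,_=shot('scene','s6.png'); crop(im,340,60,480,200,5,'c12.png')
E
```

```text
time: 7.75
eef_pos: [0.478, 0.326, 0.1527]
tcp_rot: [0.786, 0.618, 0.0, 0.0]
wrist_force: [0.5, 0.1, 0.4]
width: 0.102
shift mm [-0.9 -2.   3.7] rz -0.0 psi now -13.6 tilt 0.13 t 7.8
```

View pics/w6.png

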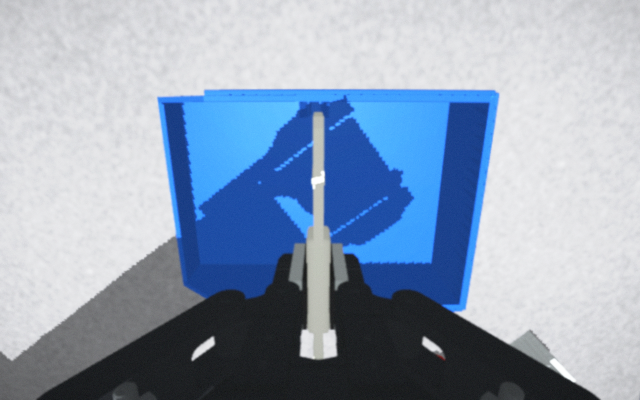

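View pics/c12.png

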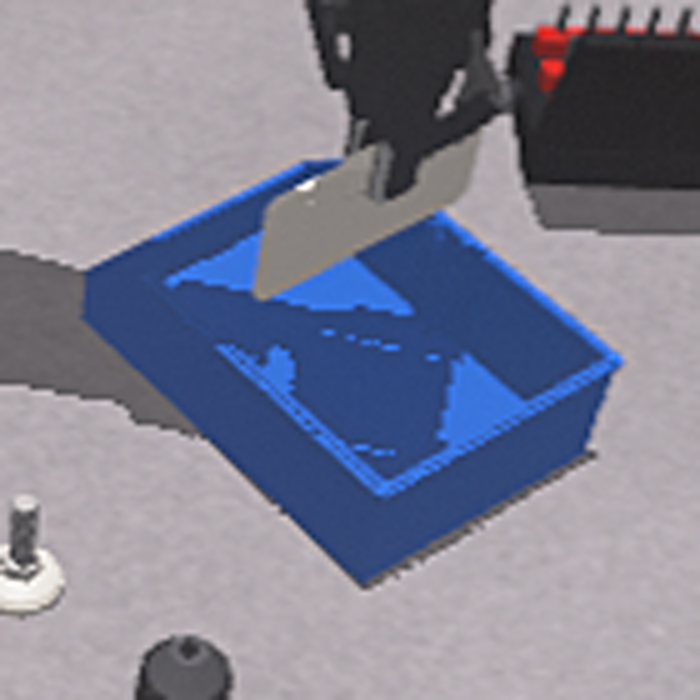

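Run:
```python
from h import *
im=cv2.imread('pics/w6.png'); crop(im,280,85,360,145,9,'c13.png')
p=np.load('w6.npy',allow_pickle=True).item();s=robot.get_state()
R=Ro.from_quat(s['tcp_rot'])
for n,uv,z in [('RL',(497,91),.07),('KL',(205,90.5),.07),('FL',(158.5,98),.036),('RR',(465.5,309.5),.07),('FR',(184,288),.036)]:
    print(n,(R.inv().apply(plane(p,[uv],z)[0]-s['eef_pos'])*1000).round(1)[:2])
```

```text
RL [ 81.2 111.8]
KL [ 81.5 -72.2]
FL [  77.7 -118.7]
RR [-80.2 113.4]
FR [ -81.9 -119.7]
```

View pics/c13.png

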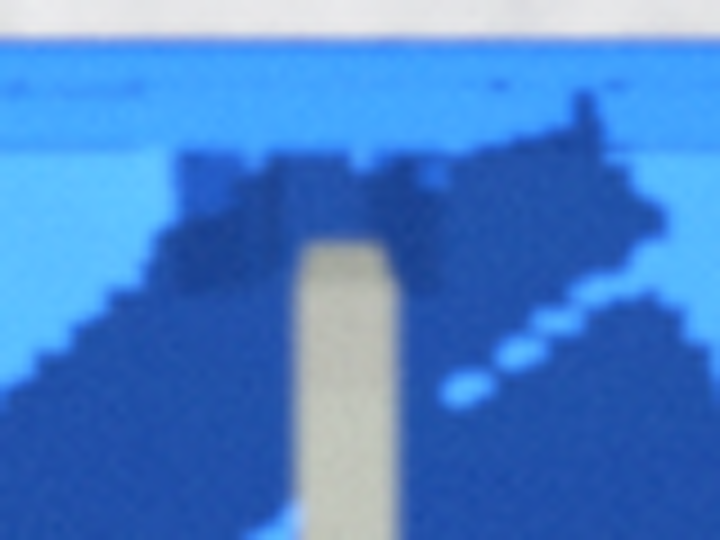

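```bash
python3 -m inch '[0,-0.003,0.005,0,0,0,0,0,-0.003,0.02,0,0,0,0,0,-0.003,0.03,0,0,0,0,0,-0.003,0.04,0,0,0,0,0,-0.003,0.05,0,0,0,0,0,-0.003,0.05,0,0,0,0,0,-0.003,0.05,0,0,0,0]'
python3 - <<'E'
from h import *
im,p=shot('wrist','w7.png'); np.save('w7.npy',p,allow_pickle=True)
s=robot.get_state(); print(s['wrist_force'],s['eef_pos']); 
crop(im,220,60,420,360,2,'c14.png')
im,_=shot('scene','s7.png'); crop(im,340,60,480,200,4,'c15.png')
a=cv2.imread('pics/c14.png');b=cv2.imread('pics/c15.png');b=cv2.resize(b,(400,400));c=np.zeros((600,800,3),np.uint8);c[:,:400]=a;c[:400,400:]=b;cv2.imwrite('pics/c16.png',c)
E
```

```text
time: 8.55
eef_pos: [0.4747, 0.3274, 0.102]
tcp_rot: [0.786, 0.619, -0.0, -0.0]
wrist_force: [-0.7, -0.1, -0.3]
width: 0.108
[-0.71785638 -0.11611168 -0.09597638] [0.47489346 0.32755119 0.1024258 ]
```

View pics/c16.png

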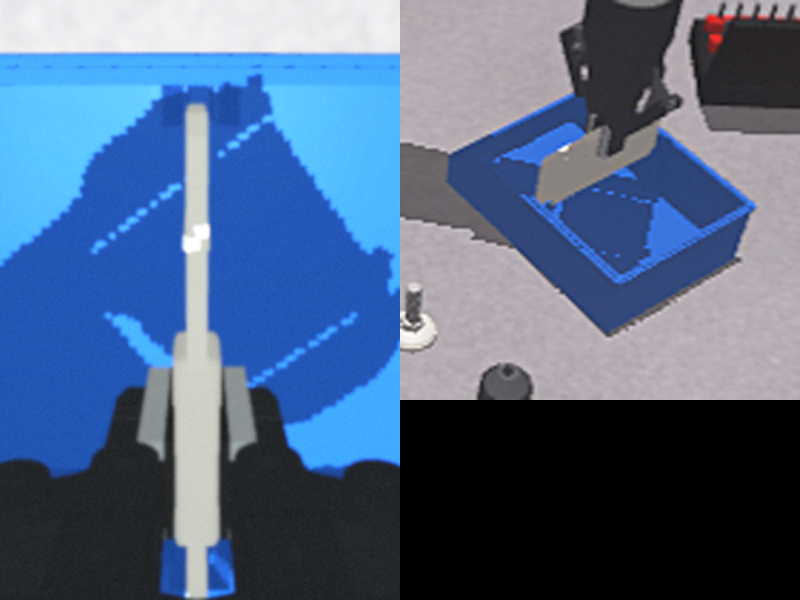

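```bash
python3 -m inch '[0,0.0005,0.006,0,0,0,0,0,0.0005,0.012,0,0,0,0,0,0.0005,0.018,0,0,0,0,0,0.0005,0.024,0,0,0,0,0,0.0005,0.03,0,0,0,0,0,0.0005,0.03,0,0,0,0]'
python3 - <<'E'
from h import *
s=robot.get_state(); print(s['wrist_force'],s['ft_torque'],s['eef_pos'])
im,_=shot('wrist','w8.png')
E
```

```text
time: 9.25
eef_pos: [0.4745, 0.327, 0.071]
tcp_rot: [0.786, 0.619, -0.001, -0.0]
wrist_force: [-0.3, -0.3, -1.2]
width: 0.111
[-0.34626762 -0.28784657 -1.17103507] [-0.00586779  0.00515314 -0.03253536] [0.47450926 0.32696858 0.07096627]
```

View pics/w8.png

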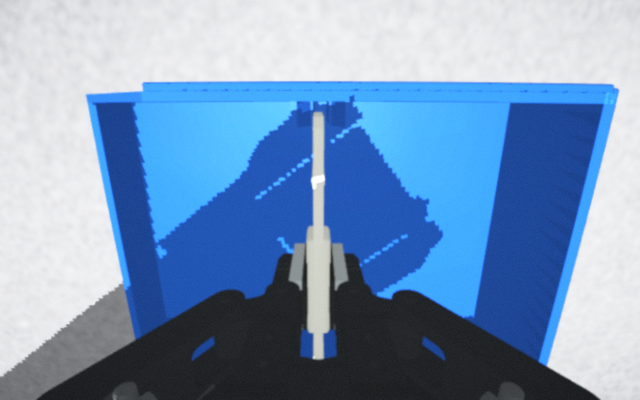

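```bash
python3 -m inch '[0,0,0.004,0,0,0,0,0,0,0.008,0,0,0,0,0,0,0.011,0,0,0,0,0,0,0.013,0,0,0,0,0,0,0.0145,0,0,0,0,0,0,0.0145,0,0,0,0]'
python3 -c "
from h import *
s=robot.get_state(); print(s['wrist_force'],s['ft_torque'],s['eef_pos'])"
```

```text
time: 9.9
eef_pos: [0.4752, 0.3273, 0.0576]
tcp_rot: [0.786, 0.619, -0.0, -0.0]
wrist_force: [-0.8, 1.0, 0.0]
width: 0.109
[-0.79894061  0.96335805  0.04480558] [-0.03114917 -0.01567244 -0.0393959 ] [0.47517057 0.32726977 0.05755361]
```

Now I'll probe a couple of mm lower for floor contact.

```bash
python3 -m inch '[0,0,0.001,0,0,0,0,0,0,0.002,0,0,0,0,0,0,0.002,0,0,0,0]'
python3 -m inch '[0,0,0.001,0,0,0,0,0,0,0.002,0,0,0,0,0,0,0.002,0,0,0,0]'
```

```text
time: 10.2
eef_pos: [0.4757, 0.3274, 0.0572]
tcp_rot: [0.785, 0.619, -0.0, 0.0]
wrist_force: [-2.5, -1.3, 7.7]
width: 0.103
time: 10.5
eef_pos: [0.4761, 0.3274, 0.0571]
tcp_rot: [0.785, 0.619, -0.0, 0.0]
wrist_force: [-7.9, -6.1, 21.0]
width: 0.108
```

```bash
python3 -m inch '[0,0,-0.0035,0,0,0,0,0,0,-0.0035,0,0,0,0,0,0,-0.0035,0,0,0,0.3,0,0,-0.0035,0,0,0,0.4,0,0,-0.0035,0,0,0,0.4,0,0,-0.01,0,0,0,0.4,0,0,-0.04,0,0,0,0.4,0,0,-0.08,0,0,0,0.4,0,0,-0.12,0,0,0,0.4,0,0,-0.16,0,0,0,0.6,0,0,-0.2,0,0,0,0.8,0,0,-0.2,0,0,0,1]'
python3 - <<'E'
from h import *
im,p=shot('wrist','w9.png'); np.save('w9.npy',p,allow_pickle=True)
im,_=shot('scene','s9.png'); crop(im,340,60,480,200,4,'c17.png')
go(.654,-.1,.25,-30)
E
```

```text
time: 11.7
eef_pos: [0.4783, 0.3288, 0.2618]
tcp_rot: [0.785, 0.619, 0.006, 0.002]
wrist_force: [-0.0, 0.5, 1.2]
width: 0.892
shift mm [-374.   273.4    5.3] rz 16.46 psi now -13.54 tilt 0.17 t 11.8
```

View pics/w9.png

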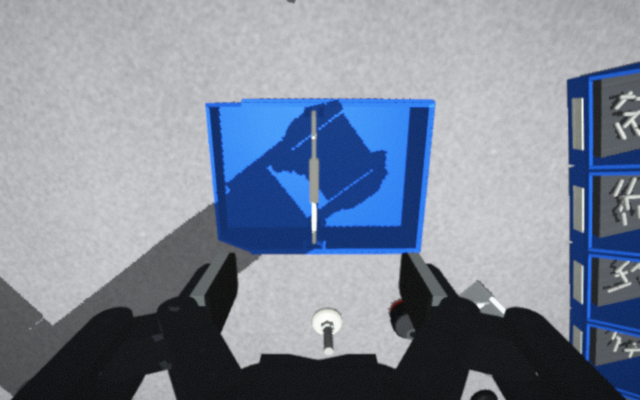

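View pics/c17.png

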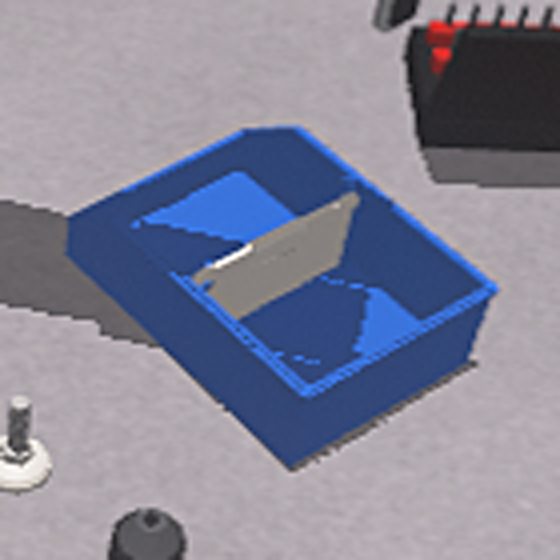

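The divider is home: its ends are at (313,112) and (314,243) in the wrist view, inside the guides and level with the rim. Next is a view over the fittings.

```bash
python3 -c "
from h import *
p=np.load('w9.npy',allow_pickle=True).item()
a=plane(p,[(313,112),(314,243)],.068); print(a,a.mean(0),np.linalg.norm(a[0]-a[1]),np.degrees(np.arctan2(*(a[0]-a[1])[:2][::-1]))-90)
b=plane(p,[(435,99),(420,253.5)],.07);b2=plane(p,[(205.5,103),(217,241)],.036);print(b,b2,(b.mean(0)+b2.mean(0))/2)
go(.60,0.0,.30,-90)"
```

```text
[[0.49115021 0.39511548 0.068     ]
 [0.45895083 0.26011819 0.068     ]] [0.47505052 0.32761684 0.068     ] 0.1387842504602847 -13.415456856457666
[[0.60866142 0.37947376 0.07      ]
 [0.5703324  0.22020772 0.07      ]] [[0.38215695 0.4306929  0.036     ]
 [0.34287607 0.27659541 0.036     ]] [0.47600671 0.32674245 0.053     ]
shift mm [-289.3  197.6  -44.7] rz 76.46 psi now -13.54 tilt 0.17 t 11.8
```

```bash
python3 -m inch '[-0.035,0.024,-0.02,0,0,8,1,-0.07,0.048,-0.04,0,0,16,1,-0.105,0.072,-0.045,0,0,24,1,-0.14,0.096,-0.045,0,0,32,1,-0.175,0.12,-0.045,0,0,40,1,-0.21,0.144,-0.045,0,0,48,1,-0.245,0.168,-0.045,0,0,56,1,-0.28,0.19,-0.045,0,0,64,1,-0.289,0.198,-0.045,0,0,72,1,-0.289,0.198,-0.045,0,0,76.5,1,-0.289,0.198,-0.045,0,0,76.5,1,-0.289,0.198,-0.045,0,0,76.5,1]'
python3 - <<'E'
from h import *
im,p=shot('wrist','w10.png'); np.save('w10.npy',p,allow_pickle=True)
go(.60,0.0,.30,-90)
E
```

```text
time: 13.0
eef_pos: [0.5995, 0.0003, 0.2973]
tcp_rot: [1.0, 0.001, -0.001, -0.0]
wrist_force: [-0.4, -0.6, -0.3]
width: 1.003
shift mm [ 0.4  0.4 -2.4] rz 0.07 psi now -89.93 tilt 0.11 t 13.05
```

View pics/w10.png

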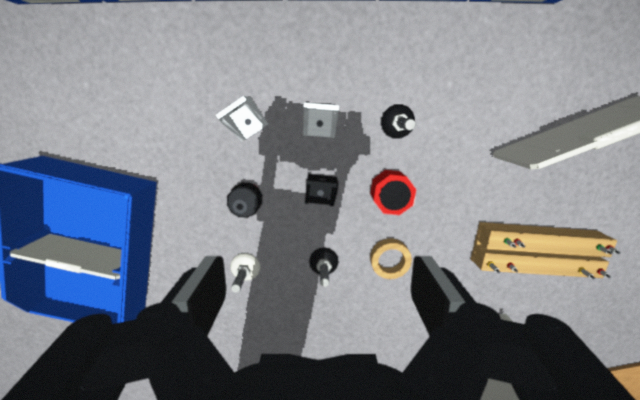

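Named with pixels: silver brackets at (240,118) and (321,119), and the black bracket, the look-alike, at (321,190). Black-padded feet are at (398,121) and (323,262), and the white foot, the look-alike, at (244,268). I'll zoom in to confirm.

Run:
```python
from h import *
im=cv2.imread('pics/w10.png'); crop(im,205,85,430,300,2.75,'c18.png'); crop(im,210,88,345,145,5.9,'c19.png')
```

```text
(no output)
```

View pics/c18.png

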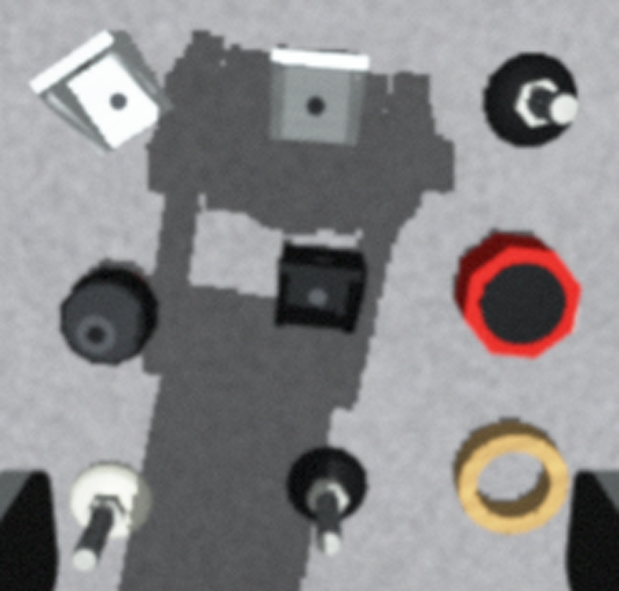

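View pics/c19.png

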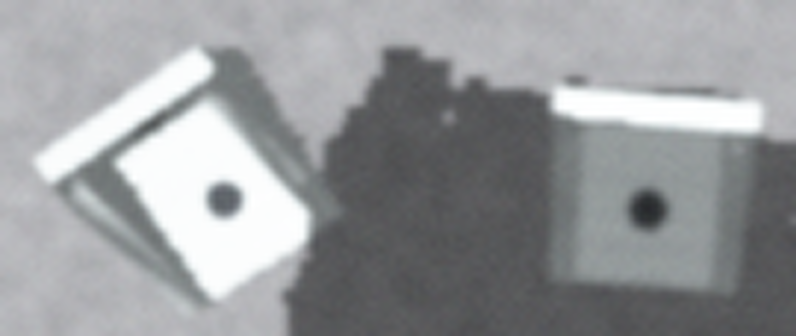

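Run:
```python
from h import *
p=np.load('w10.npy',allow_pickle=True).item()
f=lambda q,z: plane(p,[(210+q[0]/5.9,88+q[1]/5.9)],z)[0][:2]
g=lambda q,z: plane(p,[(205+q[0]/2.75,85+q[1]/2.75)],z)[0][:2]
for n,(l,r) in dict(a=((35,160),(200,45)),b=((552,86),(762,100))).items():
    L,R_=f(l,.04),f(r,.04); d=L-R_; yaw=np.arctan2(d[1],d[0])-np.pi/2
    x=np.array([np.cos(yaw),np.sin(yaw)]); c=(L+R_)/2-.020*x
    print(n,'w',np.linalg.norm(d),'yaw',np.degrees(yaw),'centre',c,'grip',c+.008*x)
for n,t,b in [('fa',(566,108),(532,100)),('fb',(331,543),(327,483)),('fw',(85,560),(110,500))]:
    print(n,g(t,.062),g(b,.006))
```

```text
a w 0.040503208352825844 yaw 32.28207047005094 centre [0.65337396 0.09233348] grip [0.66013739 0.09660618]
b w 0.041260353794130414 yaw -3.6747662097878386 centre [ 0.65197322 -0.00194479] grip [ 0.65995677 -0.00245753]
fa [ 0.65031302 -0.10253302] [ 0.65025602 -0.10228952]
fb [ 0.45060613 -0.00877926] [ 0.45246658 -0.00790092]
fw [0.44126584 0.10788921] [0.44227895 0.10806059]
```

```bash
python3 -m inch '[0.025,0.04,0.02,0,0,0,0.7,0.05,0.08,0.05,0,0,0,0.6,0.0505,0.1025,0.09,0,0,0,0.6,0.0505,0.1025,0.13,0,0,0,0.6,0.0505,0.1025,0.16,0,0,0,0.6,0.0505,0.1025,0.18,0,0,0,0.6,0.0505,0.1025,0.18,0,0,0,0.6]'
python3 - <<'E'
from h import *
im,p=shot('wrist','w11.png'); np.save('w11.npy',p,allow_pickle=True)
go(.6503,-.1025,.045,-90)
print(proj(p,[[.6503,-.1025,.062],[.6503,-.1025,0]]))
E
```

```text
time: 13.75
eef_pos: [0.6478, -0.1012, 0.1143]
tcp_rot: [1.0, 0.0, -0.004, -0.001]
wrist_force: [0.3, 0.9, -0.7]
width: 0.597
shift mm [ 1.2  0.9 72. ] rz 0.04 psi now -89.96 tilt 0.22 t 13.8
[[321.26679702 225.68125663]
 [320.62410389 196.23514585]]
```

View pics/w11.png

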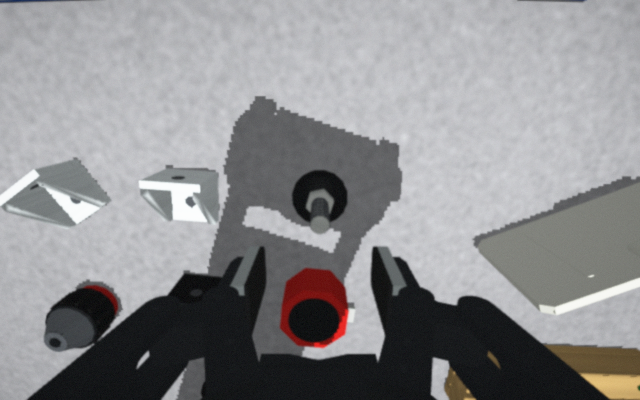

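```bash
python3 -m inch '[0.0005,0.0005,0.03,0,0,0,0.5,0.001,0.0005,0.055,0,0,0,0.4,0.001,0.0005,0.07,0,0,0,0.4,0.001,0.0005,0.07,0,0,0,0.4,0.001,0.0005,0.07,0,0,0,0,0.001,0.0005,0.07,0,0,0,0,0.001,0.0005,0.07,0,0,0,0,0.001,0.0005,0.07,0,0,0,0]' 40
python3 -c "
from h import *
go(.6503,-.1025,.045,-90)"
python3 -m inch '[0,0,-0.02,0,0,0,0,0,0,-0.06,0,0,0,0,0,0,-0.1,0,0,0,0,0,0,-0.14,0,0,0,0,0,0,-0.14,0,0,0,0]'
python3 -c "
from h import *
go(.522,.2767,.18,-13.5)"
```

```text
time: 14.6
eef_pos: [0.6527, -0.1033, 0.0506]
tcp_rot: [1.0, -0.0, 0.001, 0.0]
wrist_force: [-0.7, 0.2, 4.8]
width: 0.121
shift mm [-2.4 -0.9  5.6] rz -0.04 psi now -90.04 tilt 0.17 t 14.6
time: 15.1
eef_pos: [0.6552, -0.1042, 0.197]
tcp_rot: [1.0, -0.0, 0.006, 0.002]
wrist_force: [1.0, 0.6, 0.4]
width: 0.124
shift mm [-133.6 -380.9   13.6] rz -76.54 psi now -90.04 tilt 0.77 t 15.1
```

Run:
```python
from h import *
im,p=shot('wrist','w12.png')
for i in range(3): robot.camera('scene')
go(.522,.2767,.18,-13.5)
s=robot.get_state(); print(s['wrist_force'],s['eef_pos'])
```

```text
shift mm [-128.7 -379.3    7.6] rz -76.54 psi now -90.04 tilt 0.19 t 15.3
[-0.0921323   0.00118547 -1.05794995] [ 0.65041843 -0.10270078  0.18680517]
```

View pics/w12.png

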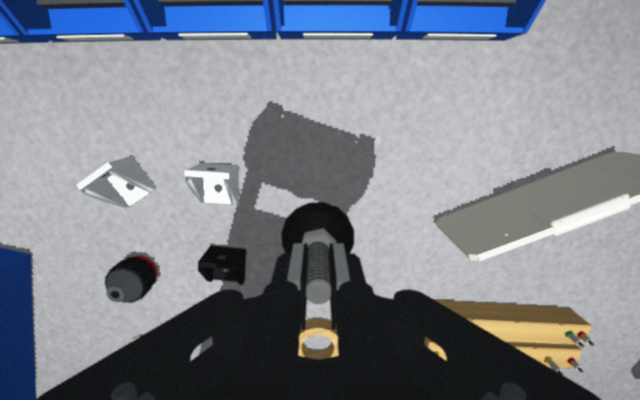

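Run:
```python
from h import *
im=cv2.imread('pics/w12.png'); crop(im,270,190,370,330,4,'c20.png')
p=robot.camera_params('wrist'); s=robot.get_state(); R=Ro.from_quat(s['tcp_rot'])
for v in (286,290,294):
    c,d=ray(p,[(318,v)]); c=R.inv().apply(c-s['eef_pos']); d=R.inv().apply(d[0]); k=-c[0]/d[0]; print(v,(c+k*d)*1000)
```

```text
286 [ 0.         -0.60594059 -9.7684996 ]
290 [  0.          -0.6090357  -12.79559931]
294 [  0.          -0.61200248 -15.69715331]
```

View pics/c20.png

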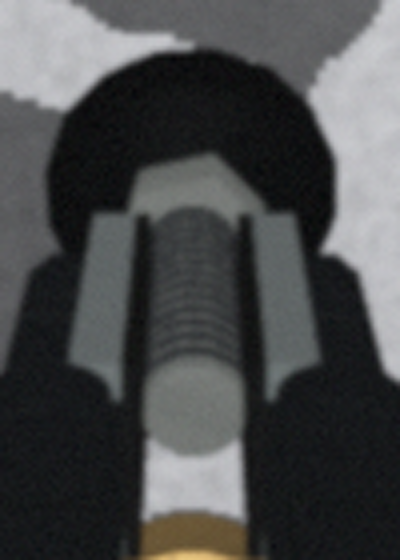

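```bash
python3 -m inch '[-0.01,-0.03,0,0,0,-7,0,-0.022,-0.065,0,0,0,-15,0,-0.035,-0.105,0,0,0,-23,0,-0.05,-0.145,0,0,0,-31,0,-0.063,-0.185,0,0,0,-39,0,-0.076,-0.225,0,0,0,-47,0,-0.09,-0.265,0,0,0,-55,0,-0.103,-0.305,0.005,0,0,-63,0,-0.115,-0.34,0.007,0,0,-71,0,-0.1245,-0.365,0.007,0,0,-76.5,0,-0.129,-0.379,0.007,0,0,-76.5,0,-0.129,-0.379,0.007,0,0,-76.5,0]'
python3 - <<'E'
from h import *
for i in range(3): robot.camera('top')
im,p=shot('wrist','w13.png')
go(.522,.2767,.0525,-13.5)
E
```

```text
time: 16.5
eef_pos: [0.5216, 0.2769, 0.1802]
tcp_rot: [0.785, 0.619, -0.001, -0.0]
wrist_force: [0.9, -0.3, -0.5]
width: 0.121
shift mm [  1.6  -1.7 129. ] rz -0.18 psi now -13.68 tilt 0.04 t 16.7
```

View pics/w13.png

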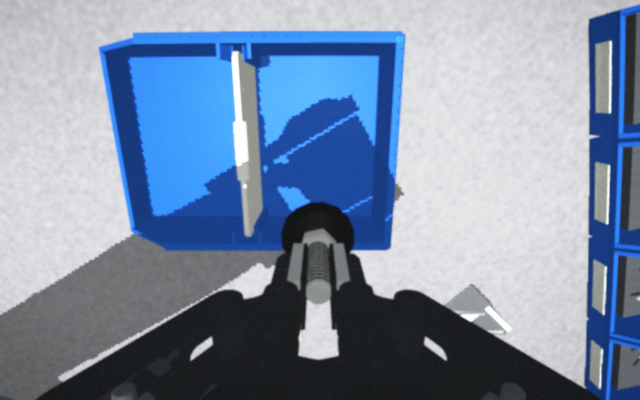

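```bash
python3 -m inch '[0.0015,-0.0015,0.02,0,0,0,0,0.0015,-0.0015,0.05,0,0,0,0,0.0015,-0.0015,0.08,0,0,0,0,0.0015,-0.0015,0.1,0,0,0,0,0.0015,-0.0015,0.115,0,0,0,0,0.0015,-0.0015,0.12,0,0,0,0,0.0015,-0.0015,0.12,0,0,0,0,0.0015,-0.0015,0.12,0,0,0,0]'
python3 -m inch '[0,0,0.003,0,0,0,0,0,0,0.006,0,0,0,0,0,0,0.009,0,0,0,0,0,0,0.009,0,0,0,0]'
```

```text
time: 17.5
eef_pos: [0.5228, 0.2779, 0.063]
tcp_rot: [0.786, 0.619, 0.001, 0.0]
wrist_force: [-0.3, -0.2, -0.1]
width: 0.126
time: 17.9
eef_pos: [0.5223, 0.2782, 0.0546]
tcp_rot: [0.785, 0.619, 0.0, 0.0]
wrist_force: [-4.4, -1.5, 9.3]
width: 0.126
```

```bash
python3 -m inch '[0,0,-0.002,0,0,0,0,0,0,-0.002,0,0,0,0,0,0,-0.002,0,0,0,0.3,0,0,-0.002,0,0,0,0.35,0,0,-0.002,0,0,0,0.35,0,0,-0.02,0,0,0,0.35,0,0,-0.05,0,0,0,0.35,0,0,-0.09,0,0,0,0.35,0,0,-0.13,0,0,0,0.5,0,0,-0.17,0,0,0,0.6,0,0,-0.17,0,0,0,0.6]'
python3 - <<'E'
from h import *
for i in range(2): robot.camera('top')
im,p=shot('wrist','w14.png');np.save('w14.npy',p,allow_pickle=True)
go(.451,-.0085,.19,-90)
E
```

```text
time: 19.0
eef_pos: [0.5251, 0.279, 0.2302]
tcp_rot: [0.785, 0.619, 0.006, 0.002]
wrist_force: [-0.1, 0.2, -0.1]
width: 0.597
shift mm [-294.7   -1.3   32.3] rz 76.46 psi now -13.54 tilt 0.05 t 19.15
```

View pics/w14.png

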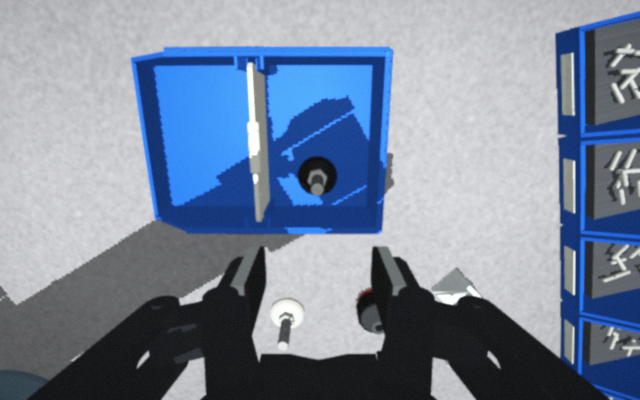

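```bash
python3 -m inch '[-0.04,0,0,0,0,0,0.6,-0.085,0,0,0,0,0,0.6,-0.13,-0.001,0.01,0,0,0,0.6,-0.175,-0.001,0.03,0,0,0,0.6,-0.22,-0.0013,0.06,0,0,0,0.6,-0.26,-0.0013,0.09,0,0,0,0.6,-0.285,-0.0013,0.11,0,0,0,0.6,-0.2945,-0.0013,0.11,0,0,0,0.6,-0.2945,-0.0013,0.11,0,0,0,0.6,-0.2945,-0.0013,0.11,0,0,0,0.6]'
python3 - <<'E'
from h import *
for i in range(2): robot.camera('top')
im,p=shot('wrist','w15.png');np.save('w15.npy',p,allow_pickle=True)
go(.451,-.0085,.047,-13.5)
print(proj(p,[[.451,-.0085,.062],[.451,-.0085,0]]))
E
```

```text
time: 20.15
eef_pos: [0.4521, -0.0077, 0.1134]
tcp_rot: [0.785, 0.619, 0.0, 0.0]
wrist_force: [0.5, 0.8, 0.4]
width: 0.602
shift mm [-1.5 -1.2 66.7] rz 0.06 psi now -13.44 tilt 0.11 t 20.3
[[316.88982411 233.61530176]
 [316.88563403 202.89106074]]
```

View pics/w15.png

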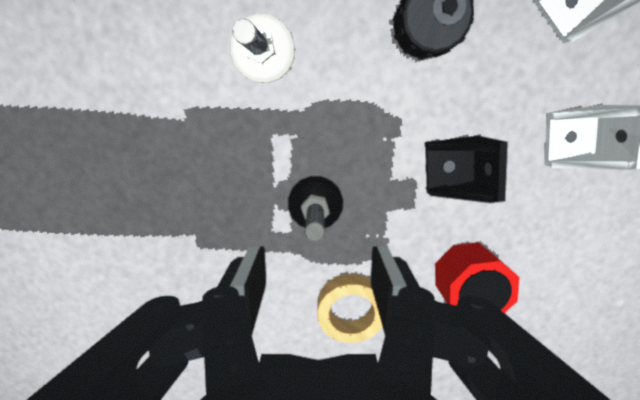

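```bash
python3 -m inch '[-0.001,-0.0015,0.03,0,0,0,0.5,-0.0012,-0.002,0.055,0,0,0,0.4,-0.0012,-0.002,0.066,0,0,0,0.4,-0.0012,-0.002,0.066,0,0,0,0.4,-0.0012,-0.002,0.066,0,0,0,0.4,-0.0012,-0.002,0.066,0,0,0,0,-0.0012,-0.002,0.066,0,0,0,0,-0.0012,-0.002,0.066,0,0,0,0,-0.0012,-0.002,0.066,0,0,0,0]' 40
python3 -c "
from h import *
go(.451,-.0085,.047,-13.5)"
python3 -m inch '[0,0,-0.02,0,0,0,0,0,0,-0.06,0,0,0,0,0,0,-0.1,0,0,0,0,0,0,-0.14,0,0,0,0,0,0,-0.14,0,0,0,0,0,0,-0.14,0,0,0,0,0,0,-0.14,0,0,0,0]'
python3 - <<'E'
from h import *
im,p=shot('wrist','w16.png'); crop(im,270,190,370,330,4,'c21.png')
go(.5398,.3507,.187,-13.5)
s=robot.get_state(); R=Ro.from_quat(s['tcp_rot'])
for v in (286,290,294):
    c,d=ray(p,[(318,v)]); c=R.inv().apply(c-s['eef_pos']); d=R.inv().apply(d[0]); k=-c[0]/d[0]; print(v,(c+k*d)*1000)
E
```

```text
time: 21.2
eef_pos: [0.4504, -0.0091, 0.048]
tcp_rot: [0.786, 0.619, 0.001, 0.001]
wrist_force: [-1.1, 0.9, 5.3]
width: 0.124
shift mm [0.7 0.5 1. ] rz -0.05 psi now -13.55 tilt 0.14 t 21.2
time: 21.9
eef_pos: [0.4481, -0.0086, 0.1852]
tcp_rot: [0.786, 0.619, -0.001, -0.001]
wrist_force: [-0.5, 0.3, -0.9]
width: 0.124
shift mm [370.7   5.1  -2.1] rz -0.05 psi now -13.55 tilt 0.22 t 21.95
286 [ 0.         -0.51730513 -8.95745875]
290 [  0.          -0.52384247 -12.00805408]
294 [  0.          -0.53010971 -14.93259428]
```

View pics/c21.png

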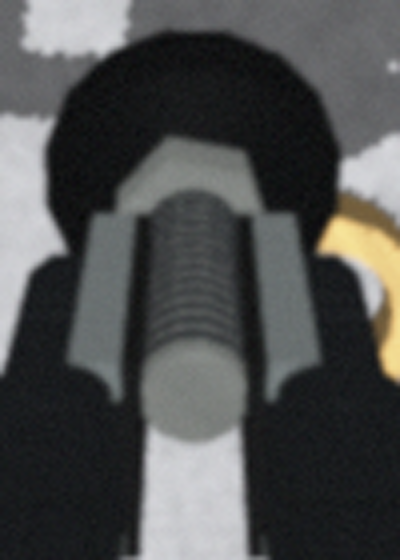

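```bash
python3 -m inch '[0.03,0,0,0,0,0,0,0.07,0.001,0,0,0,0,0,0.11,0.0015,0,0,0,0,0,0.155,0.002,0,0,0,0,0,0.2,0.003,0,0,0,0,0,0.245,0.0035,0,0,0,0,0,0.29,0.004,0,0,0,0,0,0.33,0.0045,0,0,0,0,0,0.36,0.005,0,0,0,0,0,0.37,0.005,0,0,0,0,0,0.37,0.005,0,0,0,0,0,0.37,0.005,0,0,0,0]'
python3 - <<'E'
from h import *
for i in range(3): robot.camera('top')
im,p=shot('wrist','w17.png')
go(.5398,.3507,.0525,-13.5)
E
```

```text
shift mm [370.7   4.8 133.1] rz -0.04 psi now -13.54 tilt 0.13 t 22.15invalid input
```

View pics/w17.png

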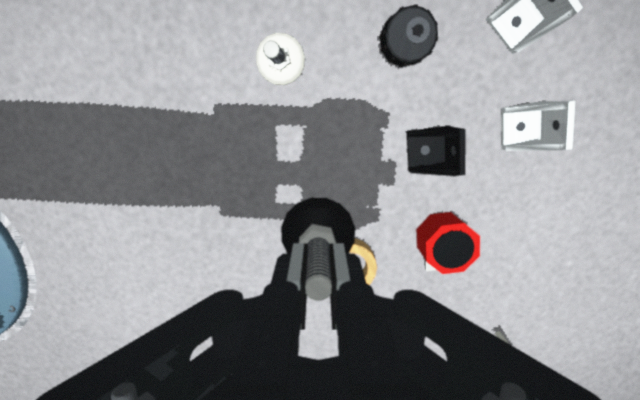

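```bash
python3 -m inch '[0.03,0,0,0,0,0,0,0.07,0.001,0,0,0,0,0,0.11,0.0015,0,0,0,0,0,0.155,0.002,0,0,0,0,0,0.2,0.003,0,0,0,0,0,0.245,0.0035,0,0,0,0,0,0.29,0.004,0,0,0,0,0,0.33,0.0045,0,0,0,0,0,0.36,0.005,0,0,0,0,0,0.37,0.005,0,0,0,0,0,0.37,0.005,0,0,0,0,0]'
python3 - <<'E'
from h import *
for i in range(3): robot.camera('top')
im,p=shot('wrist','w18.png')
go(.5398,.3507,.0525,-13.5)
E
```

```text
time: 23.25
eef_pos: [0.5405, 0.3504, 0.1859]
tcp_rot: [0.785, 0.619, -0.001, -0.0]
wrist_force: [-0.7, -0.8, -0.7]
width: 0.126
shift mm [  2.1  -1.3 134. ] rz -0.12 psi now -13.62 tilt 0.05 t 23.45
```

View pics/w18.png

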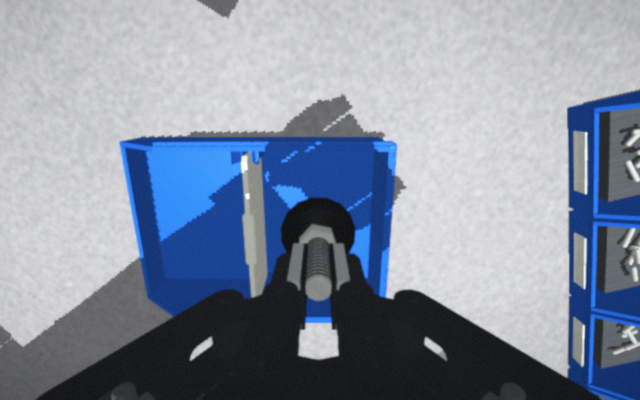

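```bash
python3 -m inch '[0.002,-0.001,0.02,0,0,0,0,0.002,-0.001,0.05,0,0,0,0,0.002,-0.001,0.08,0,0,0,0,0.002,-0.001,0.1,0,0,0,0,0.002,-0.001,0.115,0,0,0,0,0.002,-0.001,0.12,0,0,0,0,0.002,-0.001,0.12,0,0,0,0,0.002,-0.001,0.12,0,0,0,0]'
python3 -m inch '[0,0,0.003,0,0,0,0,0,0,0.006,0,0,0,0,0,0,0.009,0,0,0,0,0,0,0.011,0,0,0,0,0,0,0.011,0,0,0,0]'
```

```text
time: 24.25
eef_pos: [0.5412, 0.3521, 0.0682]
tcp_rot: [0.786, 0.619, 0.001, 0.0]
wrist_force: [0.7, 0.2, 0.1]
width: 0.121
time: 24.75
eef_pos: [0.5399, 0.3518, 0.0553]
tcp_rot: [0.786, 0.619, -0.0, -0.0]
wrist_force: [-1.0, -0.1, -0.7]
width: 0.126
```

```bash
python3 -m inch '[0,0,0.001,0,0,0,0,0,0,0.003,0,0,0,0,0,0,0.003,0,0,0,0]'
python3 -m inch '[0,0,0.001,0,0,0,0,0,0,0.001,0,0,0,0]'
```

```text
time: 25.05
eef_pos: [0.5401, 0.3518, 0.0525]
tcp_rot: [0.786, 0.619, -0.0, -0.0]
wrist_force: [0.4, -0.0, -1.1]
width: 0.123
time: 25.25
eef_pos: [0.5404, 0.352, 0.0521]
tcp_rot: [0.786, 0.619, 0.0, -0.0]
wrist_force: [-0.9, -0.4, 1.2]
width: 0.123
```

```bash
python3 -m inch '[0,0,0.001,0,0,0,0,0,0,0.0015,0,0,0,0,0,0,0.0015,0,0,0,0]'
```

```text
time: 25.55
eef_pos: [0.5405, 0.3521, 0.0521]
tcp_rot: [0.785, 0.619, -0.0, 0.0]
wrist_force: [-4.5, -2.2, 10.4]
width: 0.131
```

```bash
python3 -m inch '[0,0,-0.002,0,0,0,0,0,0,-0.002,0,0,0,0,0,0,-0.002,0,0,0,0.3,0,0,-0.002,0,0,0,0.35,0,0,-0.002,0,0,0,0.35,0,0,-0.02,0,0,0,0.35,0,0,-0.05,0,0,0,0.35,0,0,-0.09,0,0,0,0.35,0,0,-0.13,0,0,0,0.5,0,0,-0.17,0,0,0,0.75,0,0,-0.17,0,0,0,0.75,0,0,-0.17,0,0,0,0.75]'
python3 - <<'E'
from h import *
for i in range(2): robot.camera('top')
im,p=shot('wrist','w19.png');np.save('w19.npy',p,allow_pickle=True)
go(.660,-.0025,.16,-93.7)
go(.660,.0966,.16,-57.7)
E
```

```text
time: 26.75
eef_pos: [0.541, 0.3522, 0.2231]
tcp_rot: [0.786, 0.619, 0.002, 0.001]
wrist_force: [0.4, -0.5, 0.1]
width: 0.753
shift mm [-315.8  200.3   58.8] rz 80.16 psi now -13.54 tilt 0.17 t 26.9
shift mm [-219.4  177.1   58.7] rz 44.16 psi now -13.54 tilt 0.17 t 26.9
```

View pics/w19.png

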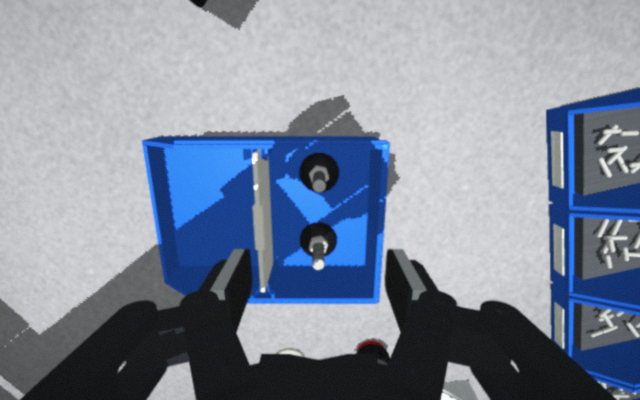

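```bash
python3 -m inch '[-0.03,0.024,0,0,0,6,0.75,-0.065,0.052,0,0,0,13,0.75,-0.1,0.08,0,0,0,20,0.75,-0.135,0.109,0.01,0,0,27,0.75,-0.17,0.137,0.03,0,0,34,0.75,-0.2,0.161,0.05,0,0,41,0.75,-0.2194,0.177,0.059,0,0,44.2,0.75,-0.2194,0.177,0.065,0,0,44.2,0.75,-0.2194,0.177,0.065,0,0,44.2,0.75,-0.2194,0.177,0.065,0,0,44.2,0.75]'
python3 - <<'E'
from h import *
for i in range(2): robot.camera('top')
im,p=shot('wrist','w20.png');np.save('w20.npy',p,allow_pickle=True)
go(.660,.0966,.019,-57.7)
crop(im,260,120,380,240,5,'c22.png')
E
```

```text
time: 27.9
eef_pos: [0.6603, 0.0982, 0.1548]
tcp_rot: [0.96, 0.279, -0.001, -0.0]
wrist_force: [-0.5, 0.1, -0.1]
width: 0.751
shift mm [ -1.8   0.9 137. ] rz 0.06 psi now -57.64 tilt 0.05 t 28.05
```

View pics/w20.png

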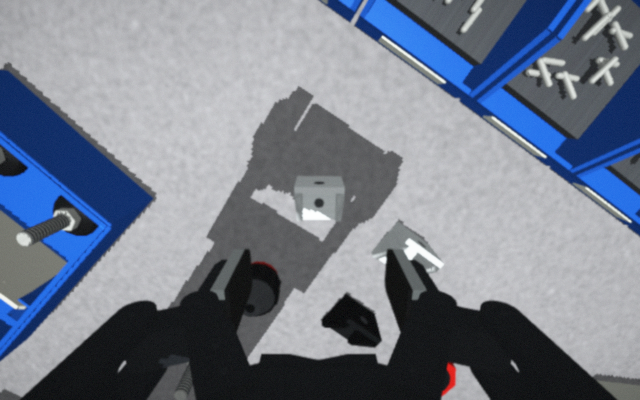

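View pics/c22.png

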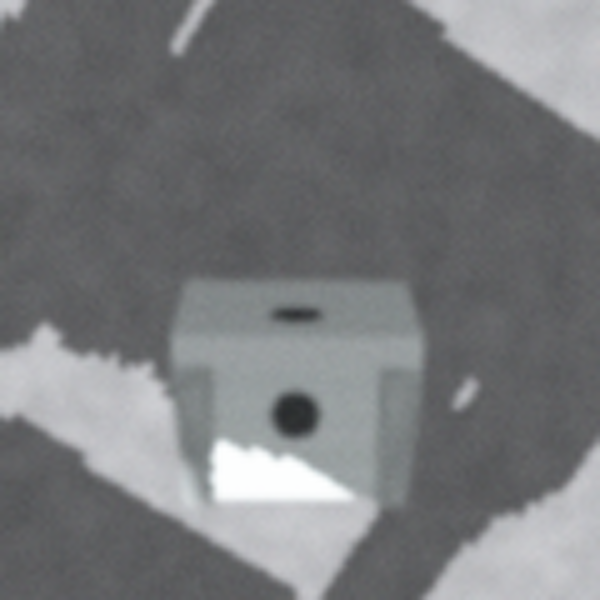

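Run:
```python
from h import *
p=np.load('w20.npy',allow_pickle=True).item();s=robot.get_state();R=Ro.from_quat(s['tcp_rot'])
for uv,z in [((294.4,187),.04),((344.8,187),.04),((296,176),.0),((342,176),0.)]:
    print((R.inv().apply(plane(p,[uv],z)[0]-s['eef_pos'])*1000).round(1))
```

```text
[ 10.7 -19.3 116. ]
[ 10.6  20.4 116. ]
[ 10.5 -20.6 156. ]
[ 10.4  21.2 156. ]
```

```bash
python3 -m inch '[-0.0015,0.0006,0.03,0,0,0,0.75,-0.0015,0.0006,0.07,0,0,0,0.75,-0.0015,0.0006,0.1,0,0,0,0.75,-0.0015,0.0006,0.12,0,0,0,0.75,-0.0015,0.0006,0.135,0,0,0,0.75,-0.0015,0.0006,0.136,0,0,0,0.75,-0.0015,0.0006,0.136,0,0,0,0.75,-0.0015,0.0006,0.136,0,0,0,0.75]'
python3 -c "
from h import *
go(.66,.0966,.019,-57.7); print(robot.get_state()['wrist_force'])"
```

```text
time: 28.85
eef_pos: [0.6613, 0.096, 0.0212]
tcp_rot: [0.961, 0.278, 0.001, 0.0]
wrist_force: [-1.3, 0.2, 1.0]
width: 0.75
shift mm [-0.8 -1.2  2.2] rz -0.03 psi now -57.73 tilt 0.18 t 28.85
[-1.34494809  0.24827334  1.01297071]
```

```bash
python3 -m inch '[0,0,0,0,0,0,0.4,0,0,0,0,0,0,0.2,0,0,0,0,0,0,0.2,0,0,0,0,0,0,0.2,0,0,0,0,0,0,0.2]' 45
python3 -c "
from h import *
go(.66,.0966,.019,-57.7)"
python3 -m inch '[0,0,-0.02,0,0,0,0.2,0,0,-0.06,0,0,0,0.2,0,0,-0.1,0,0,0,0.2,0,0,-0.13,0,0,0,0.2,0,0,-0.15,0,0,0,0.2,0,0,-0.15,0,0,0,0.2,0,0,-0.15,0,0,0,0.2]'
python3 - <<'E'
from h import *
im,p=shot('wrist','w21.png')
C=np.array([.4755,.327]);a=np.radians(-13.5);u=np.array([np.cos(a),np.sin(a)]);v=np.array([-u[1],u[0]])
for g in (36,-27):
    t=C-.057*u+g/1000*v; print(t)
t=C-.057*u+.036*v
go(t[0],t[1],.17,-13.5)
E
```

```text
time: 29.35
eef_pos: [0.6611, 0.0958, 0.0208]
tcp_rot: [0.961, 0.278, 0.001, 0.0]
wrist_force: [-0.2, -0.7, 5.9]
width: 0.465
shift mm [-0.5 -1.2  1.8] rz -0.04 psi now -57.74 tilt 0.13 t 29.35
time: 30.05
eef_pos: [0.6595, 0.0958, 0.1683]
tcp_rot: [0.961, 0.278, -0.001, -0.0]
wrist_force: [-0.3, 1.0, -1.6]
width: 0.459
[0.42847895 0.3753117 ]
[0.41377189 0.3140524 ]
shift mm [ -45.6 -359.3   -2.1] rz -44.24 psi now -57.74 tilt 0.19 t 30.1
```

View pics/w21.png

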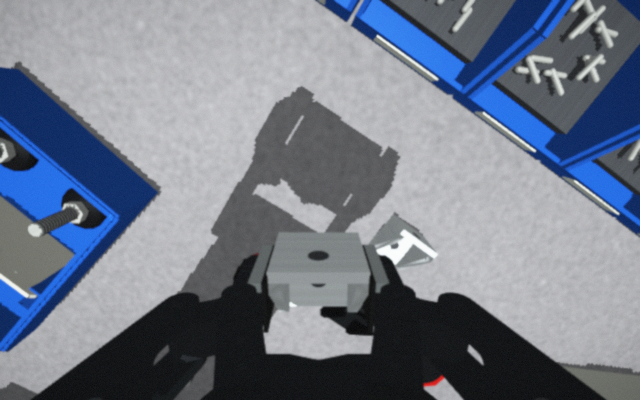

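```bash
python3 -m inch '[-0.004,-0.03,0,0,0,-4,0.2,-0.009,-0.07,0,0,0,-9,0.2,-0.014,-0.11,0,0,0,-14,0.2,-0.019,-0.15,0,0,0,-19,0.2,-0.024,-0.19,0,0,0,-24,0.2,-0.029,-0.23,0,0,0,-29,0.2,-0.034,-0.27,0,0,0,-34,0.2,-0.039,-0.31,0,0,0,-39,0.2,-0.043,-0.34,0,0,0,-44,0.2,-0.0456,-0.355,0,0,0,-44.2,0.2,-0.0456,-0.359,0,0,0,-44.2,0.2,-0.0456,-0.359,0,0,0,-44.2,0.2]'
python3 - <<'E'
from h import *
for i in range(4): robot.camera('top')
im,p=shot('wrist','w22.png')
go(.4285,.3753,.025,-13.5)
E
```

```text
time: 31.3
eef_pos: [0.4298, 0.3746, 0.1684]
tcp_rot: [0.786, 0.618, -0.001, 0.0]
wrist_force: [-0.1, -0.7, 0.1]
width: 0.463
shift mm [  0.5  -2.4 144.3] rz -0.15 psi now -13.65 tilt 0.01 t 31.55
```

View pics/w22.png

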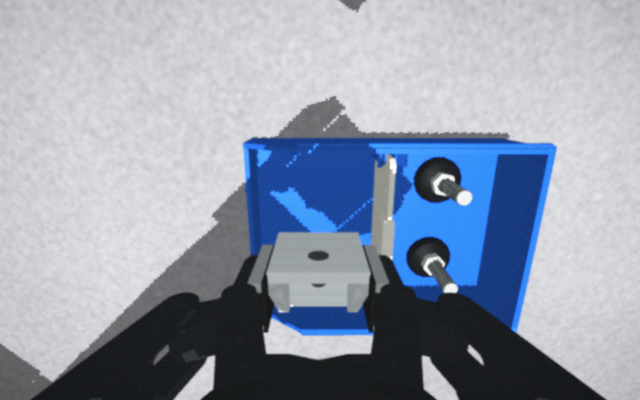

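```bash
python3 -m inch '[0.0005,-0.0065,0.02,0,0,0,0.2,0.0005,-0.0065,0.05,0,0,0,0.2,0.0005,-0.0065,0.08,0,0,0,0.2,0.0005,-0.0065,0.105,0,0,0,0.2,0.0005,-0.0065,0.12,0,0,0,0.2,0.0005,-0.0065,0.13,0,0,0,0.2,0.0005,-0.0065,0.134,0,0,0,0.2,0.0005,-0.0065,0.134,0,0,0,0.2,0.0005,-0.0065,0.134,0,0,0,0.2]'
python3 - <<'E'
from h import *
im,p=shot('wrist','w23.png')
s=robot.get_state();print(s['eef_pos'],s['wrist_force'])
E
```

```text
time: 32.45
eef_pos: [0.4245, 0.3776, 0.0365]
tcp_rot: [0.786, 0.619, 0.001, 0.0]
wrist_force: [0.2, 0.4, -0.3]
width: 0.464
[0.4245085  0.37757506 0.03651074] [ 0.67611298 -0.705677   -0.76702149]
```

View pics/w23.png

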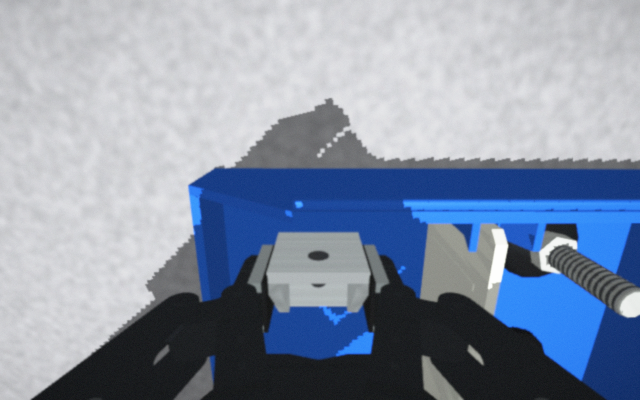

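```bash
python3 -m inch '[0,0,0.004,0,0,0,0.2,0,0,0.008,0,0,0,0.2,0,0,0.0095,0,0,0,0.2,0,0,0.0095,0,0,0,0.2,0,0,0.0095,0,0,0,0.2]'
python3 -m inch '[0,0,0.001,0,0,0,0.2,0,0,0.002,0,0,0,0.2,0,0,0.002,0,0,0,0.2]'
```

```text
time: 33.0
eef_pos: [0.4236, 0.3771, 0.0257]
tcp_rot: [0.786, 0.619, -0.0, -0.0]
wrist_force: [-0.6, -0.0, -0.9]
width: 0.46
time: 33.3
eef_pos: [0.4239, 0.3772, 0.0247]
tcp_rot: [0.785, 0.619, -0.0, 0.0]
wrist_force: [-2.7, -1.8, 6.2]
width: 0.46
```

```bash
python3 -m inch '[0,0,-0.001,0,0,0,0.2,0,0,-0.001,0,0,0,0.55,0,0,-0.001,0,0,0,0.6,0,0,-0.001,0,0,0,0.6,0,0,-0.01,0,0,0,0.6,0,0,-0.04,0,0,0,0.6,0,0,-0.08,0,0,0,0.6,0,0,-0.12,0,0,0,0.6,0,0,-0.16,0,0,0,0.75,0,0,-0.19,0,0,0,0.75,0,0,-0.19,0,0,0,0.75]'
python3 - <<'E'
from h import *
for i in range(3): robot.camera('top')
im,p=shot('wrist','w24.png')
go(.660,-.0025,.16,-93.7)
E
```

```text
time: 34.4
eef_pos: [0.4262, 0.3787, 0.2204]
tcp_rot: [0.785, 0.619, 0.006, 0.001]
wrist_force: [1.3, 0.6, -0.5]
width: 0.752
shift mm [-313.   319.4   52.4] rz 80.16 psi now -13.54 tilt 0.15 t 34.6
```

View pics/w24.png

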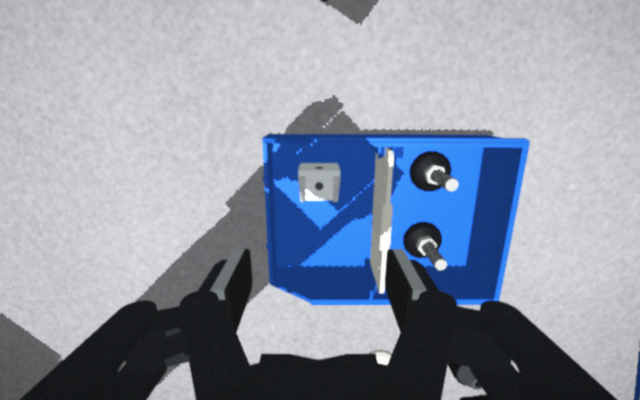

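```bash
python3 -m inch '[-0.025,0.025,0,0,0,7,0.75,-0.057,0.058,0,0,0,15,0.75,-0.09,0.091,0,0,0,23,0.75,-0.122,0.124,0,0,0,31,0.75,-0.155,0.158,0,0,0,39,0.75,-0.188,0.191,0.005,0,0,47,0.75,-0.22,0.225,0.015,0,0,55,0.75,-0.253,0.258,0.03,0,0,63,0.75,-0.285,0.29,0.045,0,0,71,0.75,-0.305,0.312,0.052,0,0,79,0.75,-0.313,0.3194,0.055,0,0,80.2,0.75,-0.313,0.3194,0.057,0,0,80.2,0.75]'
python3 - <<'E'
from h import *
for i in range(3): robot.camera('top')
im,p=shot('wrist','w25.png');np.save('w25.npy',p,allow_pickle=True)
go(.660,-.0025,.019,-93.7)
crop(im,260,120,380,240,5,'c23.png')
E
```

```text
time: 35.8
eef_pos: [0.6603, -0.0029, 0.1549]
tcp_rot: [0.999, -0.033, -0.001, -0.0]
wrist_force: [0.3, 0.7, 0.6]
width: 0.748
shift mm [-1.000e-01  2.100e+00  1.379e+02] rz 0.11 psi now -93.59 tilt 0.03 t 36.0
```

View pics/w25.png

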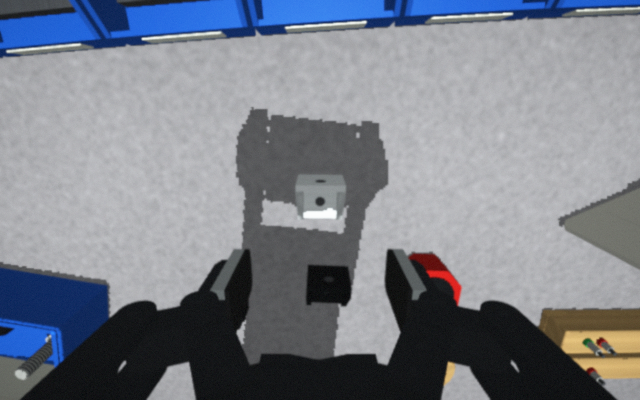

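View pics/c23.png

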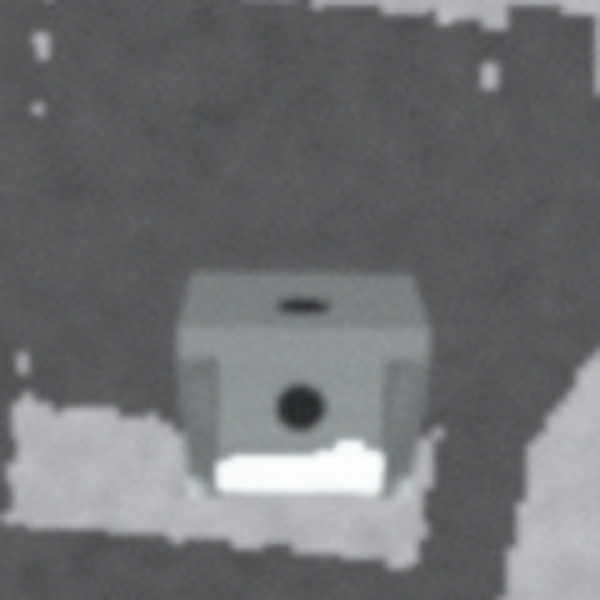

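```bash
python3 -m inch '[0,0.0014,0.03,0,0,0,0.75,0,0.0014,0.07,0,0,0,0.75,0,0.0014,0.1,0,0,0,0.75,0,0.0014,0.12,0,0,0,0.75,0,0.0014,0.135,0,0,0,0.75,0,0.0014,0.136,0,0,0,0.75,0,0.0014,0.136,0,0,0,0.75,0,0.0014,0.136,0,0,0,0.75]'
python3 -c "
from h import *
go(.66,-.0025,.019,-93.7)"
python3 -m inch '[0,0,0,0,0,0,0.4,0,0,0,0,0,0,0.2,0,0,0,0,0,0,0.2,0,0,0,0,0,0,0.2,0,0,0,0,0,0,0.2]' 45
python3 -m inch '[0,0,-0.02,0,0,0,0.2,0,0,-0.06,0,0,0,0.2,0,0,-0.1,0,0,0,0.2,0,0,-0.13,0,0,0,0.2,0,0,-0.15,0,0,0,0.2,0,0,-0.15,0,0,0,0.2,0,0,-0.15,0,0,0,0.2]'
python3 - <<'E'
from h import *
for i in range(2): robot.camera('top')
im,p=shot('wrist','w26.png')
C=np.array([.4755,.327]);a=np.radians(-13.5);u=np.array([np.cos(a),np.sin(a)]);v=np.array([-u[1],u[0]])
t=C-.060*u-.028*v; print(t)
go(t[0],t[1],.17,-13.5)
E
```

```text
time: 36.8
eef_pos: [0.662, -0.0033, 0.0227]
tcp_rot: [0.999, -0.032, 0.002, 0.0]
wrist_force: [-0.1, 0.1, 0.7]
width: 0.748
shift mm [-2.1 -0.7  3.7] rz -0.01 psi now -93.71 tilt 0.18 t 36.8
time: 37.3
eef_pos: [0.6618, -0.0036, 0.0222]
tcp_rot: [0.999, -0.033, 0.001, 0.0]
wrist_force: [0.2, -0.2, 6.7]
width: 0.457
time: 38.0
eef_pos: [0.6602, -0.0033, 0.1698]
tcp_rot: [0.999, -0.033, -0.001, -0.0]
wrist_force: [0.6, 0.2, -2.0]
width: 0.463
[0.41062133 0.31378036]
shift mm [-269.  -300.1   -0.6] rz -80.24 psi now -93.74 tilt 0.24 t 38.15
```

View pics/w26.png

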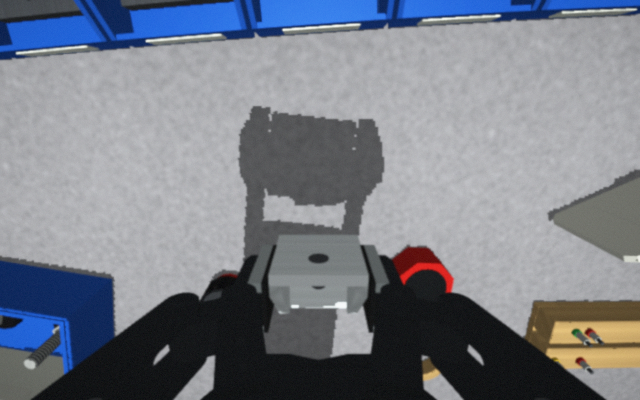

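```bash
python3 -m inch '[-0.018,-0.02,0,0,0,-7,0.2,-0.044,-0.049,0,0,0,-15,0.2,-0.071,-0.079,0,0,0,-23,0.2,-0.098,-0.109,0,0,0,-31,0.2,-0.125,-0.139,0,0,0,-39,0.2,-0.152,-0.17,0,0,0,-47,0.2,-0.179,-0.2,0,0,0,-55,0.2,-0.206,-0.23,0,0,0,-63,0.2,-0.232,-0.26,0,0,0,-71,0.2,-0.255,-0.285,0,0,0,-79,0.2,-0.266,-0.297,0,0,0,-80.2,0.2,-0.269,-0.3,0,0,0,-80.2,0.2]'
python3 - <<'E'
from h import *
for i in range(6): robot.camera('top')
im,p=shot('wrist','w27.png')
go(.4106,.3138,.026,-13.5)
E
```

```text
time: 39.35
eef_pos: [0.4101, 0.3144, 0.1694]
tcp_rot: [0.785, 0.62, -0.001, -0.0]
wrist_force: [0.8, 0.8, -0.9]
width: 0.459
shift mm [  0.6  -2.1 144.7] rz -0.14 psi now -13.64 tilt 0.01 t 39.7
```

View pics/w27.png

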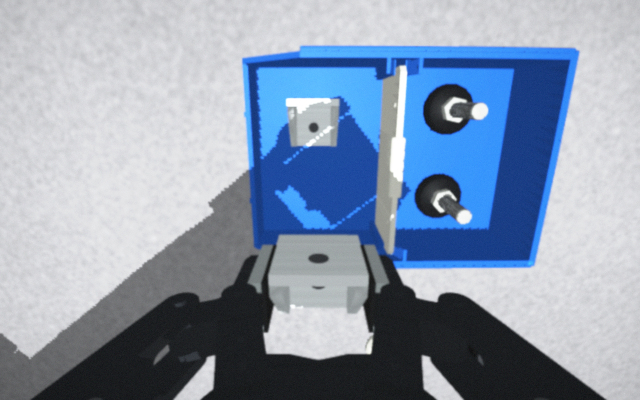

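```bash
python3 -m inch '[0.0005,-0.002,0.02,0,0,0,0.2,0.0005,-0.002,0.05,0,0,0,0.2,0.0005,-0.002,0.08,0,0,0,0.2,0.0005,-0.002,0.105,0,0,0,0.2,0.0005,-0.002,0.12,0,0,0,0.2,0.0005,-0.002,0.13,0,0,0,0.2,0.0005,-0.002,0.135,0,0,0,0.2,0.0005,-0.002,0.135,0,0,0,0.2,0.0005,-0.002,0.135,0,0,0,0.2]'
python3 -m inch '[0,0,0.004,0,0,0,0.2,0,0,0.007,0,0,0,0.2,0,0,0.0085,0,0,0,0.2,0,0,0.0085,0,0,0,0.2,0,0,0.0085,0,0,0,0.2]'
python3 -m inch '[0,0,0.001,0,0,0,0.2,0,0,0.002,0,0,0,0.2,0,0,0.002,0,0,0,0.2]'
```

```text
time: 40.6
eef_pos: [0.4109, 0.3147, 0.0366]
tcp_rot: [0.786, 0.619, 0.001, 0.0]
wrist_force: [0.3, -0.0, -1.3]
width: 0.464
time: 41.1
eef_pos: [0.4101, 0.3145, 0.0273]
tcp_rot: [0.786, 0.619, -0.0, -0.0]
wrist_force: [0.7, -0.7, -0.1]
width: 0.463
time: 41.4
eef_pos: [0.4103, 0.3146, 0.0262]
tcp_rot: [0.785, 0.619, -0.0, 0.0]
wrist_force: [-2.8, -2.4, 7.7]
width: 0.458
```

Contact. I'll release and retreat high.

```bash
python3 -m inch '[0,0,-0.001,0,0,0,0.2,0,0,-0.001,0,0,0,0.55,0,0,-0.001,0,0,0,0.6,0,0,-0.001,0,0,0,0.6,0,0,-0.01,0,0,0,0.6,0,0,-0.04,0,0,0,0.6,0,0,-0.08,0,0,0,0.6,0,0,-0.12,0,0,0,0.6,0,0,-0.16,0,0,0,0.75,0,0,-0.2,0,0,0,0.75,0,0,-0.22,0,0,0,0.75,0,0,-0.22,0,0,0,0.75]'
python3 -m inch '[-0.04,0,0,0,0,0,0.75,-0.08,0,0,0,0,0,0.75,-0.12,0,0,0,0,0,0.75,-0.12,0,0,0,0,0,0.75,-0.12,0,0,0,0,0,0.75]'
python3 - <<'E'
from h import *
for i in range(2): robot.camera('top')
im,p=shot('wrist','w28.png');np.save('w28.npy',p,allow_pickle=True)
shot('top','top28.png');s,_=shot('scene','s28.png'); crop(s,250,60,480,300,2.5,'c24.png')
print(robot.get_state()['wrist_force'])
E
```

```text
time: 42.6
eef_pos: [0.4121, 0.3153, 0.2501]
tcp_rot: [0.786, 0.619, 0.004, 0.001]
wrist_force: [-0.2, -0.1, -0.5]
width: 0.752
time: 43.1
eef_pos: [0.3816, 0.1972, 0.2444]
tcp_rot: [0.786, 0.618, -0.0, -0.0]
wrist_force: [-0.4, -1.3, 0.5]
width: 0.75
[ 0.78554889  0.71445635 -0.38587371]
```

View pics/w28.png

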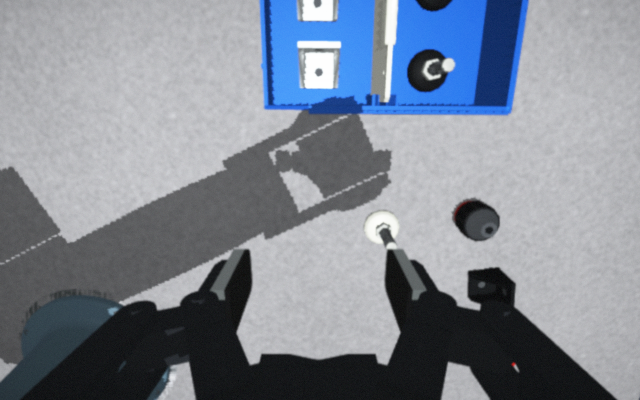

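View pics/c24.png

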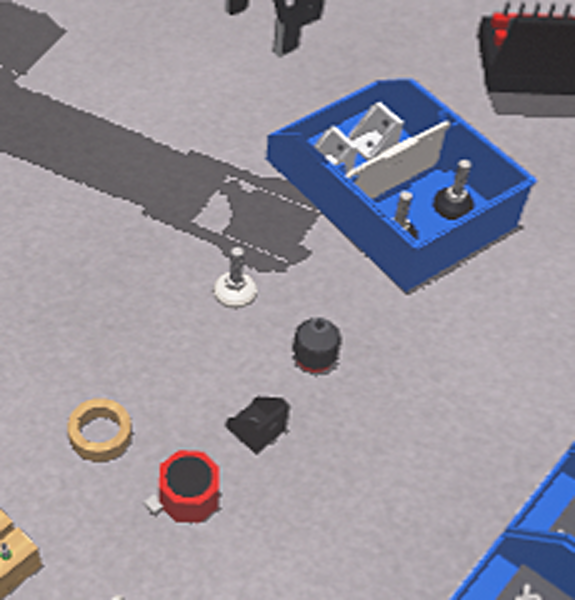

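View pics/top28.png

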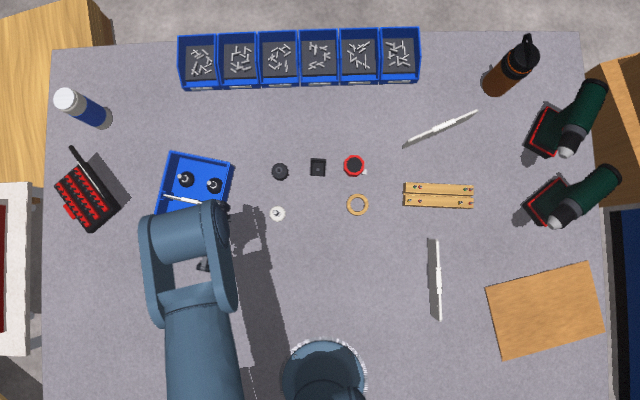

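```bash
python3 -m inch '[0.04,0.02,-0.02,0,0,0,0.75,0.08,0.04,-0.04,0,0,0,0.75,0.12,0.06,-0.04,0,0,0,0.75,0.12,0.06,-0.04,0,0,0,0.75,0.12,0.06,-0.04,0,0,0,0.75,0.12,0.06,-0.04,0,0,0,0.75]'
python3 - <<'E'
from h import *
for i in range(2): robot.camera('top')
im,p=shot('wrist','w29.png');np.save('w29.npy',p,allow_pickle=True); crop(im,180,60,450,260,2.9,'c25.png')
E
```

```text
time: 43.95
eef_pos: [0.4678, 0.3003, 0.2849]
tcp_rot: [0.785, 0.619, -0.001, -0.0]
wrist_force: [1.5, 0.1, 0.6]
width: 0.754
```

View pics/c25.png

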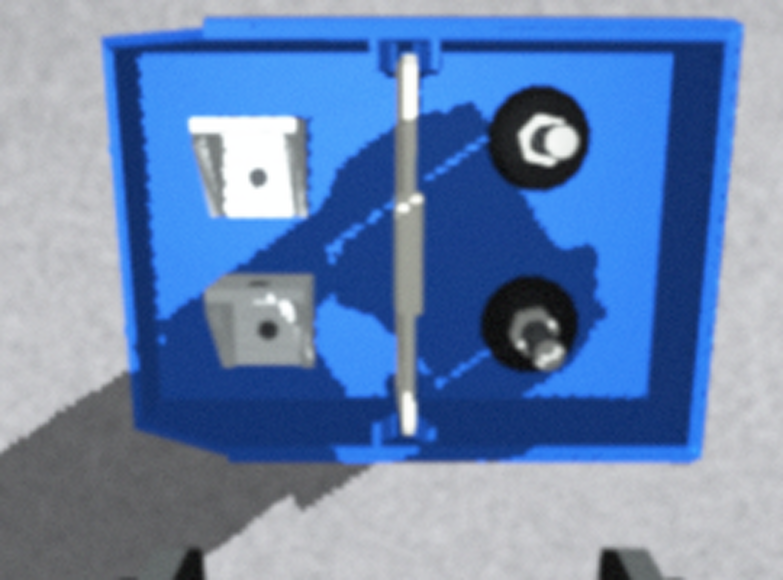

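The divider is seated in both guides, with its ends at (408,55) and (407,432) in the crop. The brackets sit flat in front and the feet stand upright in the rear, with nothing touched. I'm handing it in.

Run:
```python
from h import *
p=np.load('w29.npy',allow_pickle=True).item()
f=lambda q,z: plane(p,[(180+q[0]/2.9,60+q[1]/2.9)],z)[0]
a,b=f((408,55),.068),f((407,434),.068); print((a+b)/2,np.linalg.norm(a-b))
print(robot.sign_off())
```

```text
[0.47674239 0.32629503 0.068     ] 0.14029420484527927
the job is handed in; nothing more can be done
None
```

The bin is made up and the job is handed in, at about 44 s on the robot's clock. The handover gives no verdict.

**What I did**
- I lifted the smallest off-white plate out of the wooden block, lowered it into the bin's guides until it met the floor, and let it go.
- I then stood both black-padded feet in the rear compartment and set both silver brackets flat in the front one. Each was lowered until a 6–10 N floor contact showed, then released.

**Last checks**
- **Divider:** the final wrist view shows it in both guides. Taking its top edge at fully-home height, it measures about 140 mm long (true length 142 mm), centred at (0.477, 0.326). That is about 1–2 mm from my estimate of the bin's centre, (0.4755, 0.327).
- **Fittings:** both feet stand upright and both brackets lie flat in their compartments. The gripper is clear of everything.
- **Look-alikes:** the white-padded foot and the black bracket show no visible movement in the top view.

**What disagreed**
- The top and wrist cameras differed by about 4–5 mm on the bin's position across its width, and the rim measured about 163 mm wide instead of 158 mm. I used the close wrist views and floor contact instead.
- For the second foot, the height in the grip read from the picture was about 3 mm off. Floor contact came where the measured grasp height predicted.
- One move was refused for a typing error, so nothing moved, and I sent it again.

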